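# Clamp the edge strip to the tamping board

### The job

Stand the long loose beech strip on the jig's base plate, flush and centred along the free edge of the dark tamping board, between the board and the clamp's jaw, and let go of it. Then pump the clamp's two squeeze levers until the sprung jaw pad presses the strip against the board with the pad about half way in, never anywhere near bottoming it, and finish still holding the levers squeezed so. Move the jaw only by its levers, and leave everything else on the counter where it is.

Things in the scene. Friction and masses are not known exactly. Their poses are not given: they have to be found in the camera images.
- strip: the loose beech edging strip, a straight batten 180 (its x) x 20 (its y) x 60 mm (its z), about 150 g, standing on its 20 mm wide edge on the counter. Origin: centre of its underside.
- jig: fixed jig on an aluminium base plate 200 x 330 x 12 mm; yaw as board_edge. Along its y, from -y to +y: two squeeze levers, pump housing, sliding jaw with sprung pad, an empty gap, the dark wood board, a steel stop. Jaw, pad and housing reach at most 44 mm above the counter, the board 42, the stop 48. Origin: on the counter, 95 mm on the -y side of the board's free edge.
- board_edge (a point): middle of the board's free long edge, at its foot (12 mm above the counter, on the plate's top). x runs along the edge, y into the board, -y towards the jaw. The board is fixed: 170 mm long (85 to each side), 100 mm wide towards +y, 30 mm tall above the plate.
- grip (a point): the place to squeeze: a point fixed on the jig midway between the two levers, at half their height (60 mm above the counter), 260 mm from board_edge along -y, same axes. Only the levers stand within 50 mm of it; the rack bar passes below them, under 30 mm above the counter.
- lever_near: black squeeze lever on the jig's -x side, 12 mm thick (x), 28 mm tall (46 to 74 mm above the counter), 110 mm long, pointing to -y from its upright hinge (origin: on the hinge, half height, 80 mm from the grip point in y). At the grip point the pair measures 58 mm over the outer faces when open, 37 mm when fully squeezed (0.13 rad each). It springs open when let go.
- lever_far: the other squeeze lever, on the +x side, its mirror image. The two are geared to move equally towards the middle. A full squeeze drives the jaw about 13 to 19 mm to the board (ratchet teeth 6 mm apart, so the first few mm may be idle); let go, and the jaw stays while the pawl goes back for the next bite. Squeeze force on each lever about 8 to 11 N, 15 to 18 N with the pad half in.
- jaw: the dark steel jaw block, 70 x 24 x 31 mm, origin at the centre of its underside. Slides along the jig's y, held by a brake of about 6 N; only the levers may drive it, towards +y. It cannot be backed off.
- pad_face (a point): middle of the front face of the jaw's sprung rubber pad (60 mm wide along x, 24 mm tall, 16 to 40 mm above the counter), facing the board. At the start it stands 40 to 65 mm from board_edge along y, so 20 to 45 mm from the strip once that is in place.
- pad (a joint): how far the pad is pressed back towards its jaw block: 0 m free (16 mm gap, two guide pins show), 0.016 m bottomed (crushing). Spring 0.8 N per mm: half way in (0.008 m) is about 6.4 N. It grows once the pad has met the strip and the strip the board, by as much as the jaw advances.
- offcut: a short beech offcut 70 x 30 x 30 mm (a bystander). Origin: underside centre.
- tamper: a steel coffee tamper 58 mm wide, 82 mm tall (bystander). Origin: underside centre.
- portafilter: a portafilter: steel basket 66 mm wide, 34 mm tall, with a black handle reaching 185 mm along its +x (bystander). Origin: underside centre.
- spoon: a steel spoon 150 mm long, lying flat (bystander)
Not all that is in view belongs to the job. Of the things like the strip, leave any that is green or pink; of the rest the smaller one is meant.

How it is judged:
By the outcome, as a careful person would: the job done as asked, in the order asked, and still so for the second after the job is handed in, while the arm keeps its last pose, push and grip.
It also fails if it takes over 72 s, if anything falls off the work surface, if the arm or the gripper's body presses on something with over 40 N, if the wrist force passes 120 N, or if a joint passes its speed limit or range.

### The arm

A 6-joint arm with a two-finger parallel gripper is mounted at the origin on the work surface. World frame = base frame: x ahead of the robot, y to its left, z up, the work surface at z = 0. Lengths are in m, angles in rad, forces in N, time in s.
With the tool pointing down it reaches from about 0.375 to 0.975 m from the base axis. Payload 3.8 kg.
Tool frame: the origin (TCP) lies midway between the tips of the shut fingers; the grasp point (between the pads) lies 19 mm behind it; z points along the fingers, y is the direction in which the jaws open and shut (so a half turn about z gives the same grasp; the last joint's range is limited). The gripper opens to 88 mm and grips with 3 to 60 N. Pads are 18 mm wide; open, the fingers measure 123 mm over their backs; the gripper's body (75 mm by 187 mm) begins 45 mm behind the grasp point.
Start: joints at [1.171, 0.264, 1.604, -0, 1.274, -0.037], TCP at [0.24, 0.631, 0.213] pointing down, gripper open.
Joint ranges: [-2.63, 2.63], [-0.94, 2.18], [0.31, 2.57], [-1.31, 4.45], [0, 2.66], [-2.55, 2.55]. Speed limits (rad/s): [2.57, 2.57, 3.14, 3.14, 3.14, 3.14].

### API

Orientations are given as a unit quaternion [w, x, y, z].
In Python, from bench import robot gives the robot as it stands. The module is installed in compiled form; this text tells all that it offers.
- The arm moves only by the tool move_arm, never from a script. Its argument "deltas" is a list of rows, each a list of 4 numbers: the shift along the tool's x, y, z in cm, then the turn about the tool's z in rad. A call has 1 to 8 rows; each row is the pose to reach, as a shift and turn from the pose commanded when the call began, along the tool's axes at that moment; what a row does not reach only later rows make up. A row lasts 1/10 s, in which the tool goes at most 50 mm and 8.59 degrees, less where a joint would pass 70% of its speed; a pose out of reach is approached as far as the arm can. A call with a gripper value outside its range is refused whole. "gripper" is the finger opening in cm, from 0 to 8.81, set as the call begins (left out, the last holds). The fingers move at their own pace and stop on an object; "grip_force" is the grip in N (left out, the last holds). Time passes only in rows, so rows that repeat a pose let the fingers close. It gives the time, the measured TCP pose, the force and the opening at its end, in the units of the state.
- robot.sense(): the state, without advancing time (a new reading comes with each control period).
- robot.get_image(name): name is "side" or "top" or "wrist"; returns the picture (420x560x3 uint8, red, green, blue); there is no depth.
- robot.calibration(name): a dict with "K" (3x3 intrinsics, pixels), "R" (3x3) and "t" (3): a world point X has camera coordinates R X + t. Camera axes: x right, y down, z forward; pixel columns grow to the right and rows downward; lengths in m; the calibration is good to about 2 mm. The wrist camera is an equidistant fisheye: a pixel r from the principal point sees the ray r / f radians off the axis. A picture is of the moment at which its call begins: read the wrist's pose just before it. calibration takes no time and is no camera call; for the wrist camera it gives the pose at the moment of the call.
- robot.hand_in(): hands the job in, once; it reports no verdict.
Trained networks look in the newest picture that a camera, given by its name, has taken for a name from the list of things; names that differ only in an ending like _2 or _b are one class to them, and where a whole thing is asked for, a point or a joint stands for the part that bears it (a point fixed in the world has none). Each returns a list of dicts, best first, with "confidence" (0 to 1); they miss things now and then, are a little off and sometimes report something else, mostly with a low value. They report only what shows in the picture. A call takes as long as a camera call. They do not tell look-alikes from the thing itself.
- robot.search_frame(camera, name): "box" ([left, top, width, height] in pixels, round what is visible of it).
- robot.outline_of(camera, name): "region" (420x560 bool, what is visible of it) and "box" ([left, top, width, height] in pixels, round what is visible of it).
The state is a dict: "time": time; "joint_positions": joint angles; "joint_velocities": joint speeds; "joint_efforts": joint torques, N m; "position": TCP position; "ee_rot": TCP orientation; "contact_force": force on the tool from outside, world axes, zero at the start; "wrist_torque": the same for the moment, N m; "grip_width": opening from 0.0 (shut) to 1.0 (fully open).
Only numpy, scipy, OpenCV 4.12 (cv2) and the standard library are available. Lean on these libraries where they do the work, as an engineer would, in place of code of your own. Each camera call takes 0.05 s, during which the arm holds its last target.

## Working session

There is one attempt and no reset: what is moved stays moved. The work goes in short steps, Python scripts to look and compute and a tool call to move; the robot and the scene stay as the last step left them, time stands still between calls to the robot, and variables do not carry over. Pictures are saved under pics/ and viewed, and the job is handed in when it is done.

Besides the shell and the picture viewer there is one more tool, called after "Emit:" as a command line: name --pt "numbers of a row" for each row, then --argument value for the rest. move_arm: Moves the arm, as the interface text tells. Its arguments: {"type":"object","properties":{"deltas":{"type":"array","items":{"type":"array","items":{"type":"number"}}},"gripper":{"type":"number"},"grip_force":{"type":"number"}},"required":["deltas"]}

```bash
mkdir -p pics; ls
python3 - <<'E'
from bench import robot
import cv2,numpy as np
print(robot.sense())
for n in ["side","top","wrist"]:
    im=robot.get_image(n); cv2.imwrite(f"pics/a_{n}.png",im[:,:,::-1])
    c=robot.calibration(n); print(n,{k:np.round(v,4).tolist() if not isinstance(v,(str,int,float)) else v for k,v in c.items()})
    np.savez(f"cal_a_{n}.npz",K=c["K"],R=c["R"],t=c["t"])
E
```

```text
pics
{'time': 0.0, 'joint_positions': array([ 1.17110959e+00,  2.64727451e-01,  1.60537976e+00,  2.01152761e-07,
        1.27369111e+00, -3.69113954e-02]), 'joint_velocities': array([-6.13977365e-05, -7.23492250e-04,  5.29690757e-04, -5.43954756e-04,
       -2.43461398e-03,  2.87917019e-03]), 'joint_efforts': array([ 8.04546266e-05, -5.02083707e+01, -3.56891406e+01,  7.28326058e-02,
        2.89051782e-02, -1.50673086e-04]), 'position': array([0.23924636, 0.63035457, 0.21180227]), 'ee_rot': array([-2.38933777e-04,  1.80394570e-01,  9.83593708e-01, -1.07663923e-03]), 'contact_force': array([ 0.24730678,  0.50620718, -0.05733601]), 'wrist_torque': array([ 0.02129371, -0.02780545, -0.00397807]), 'grip_width': 1.0016155079340572}
side {'K': [[500.3529, 0.0, 275.7131], [0.0, 500.3529, 209.2743], [0.0, 0.0, 1.0]], 'R': [[0.992, -0.1254, 0.0156], [-0.0677, -0.6317, -0.7723], [0.1067, 0.765, -0.6351]], 't': [-0.4655, 0.0906, 1.3191]}
top {'K': [[450.9372, 0.0, 275.1533], [0.0, 450.9372, 211.6749], [0.0, 0.0, 1.0]], 'R': [[-0.008, -1.0, -0.0008], [-0.9863, 0.008, -0.165], [0.165, -0.0006, -0.9863]], 't': [0.0184, 0.4783, 1.2151]}
wrist {'K': [[325.1923, 0.0, 278.6985], [0.0, 325.1923, 209.3283], [0.0, 0.0, 1.0]], 'R': [[0.3547, 0.935, -0.002], [0.9027, -0.3419, 0.2611], [0.2434, -0.0944, -0.9653]], 't': [-0.6731, -0.0358, 0.3885]}
```

View pics/a_top.png

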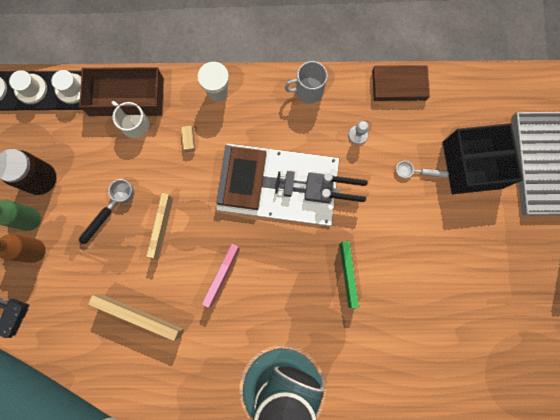

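View pics/a_side.png

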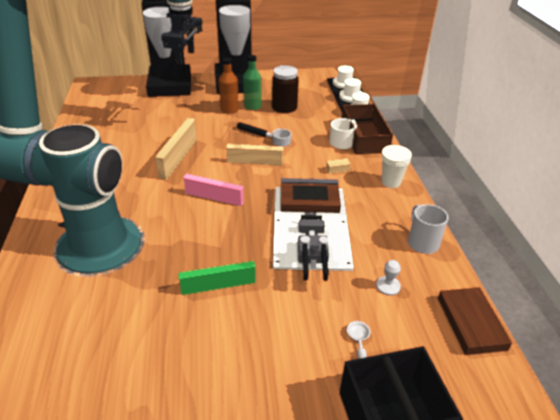

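View pics/a_wrist.png

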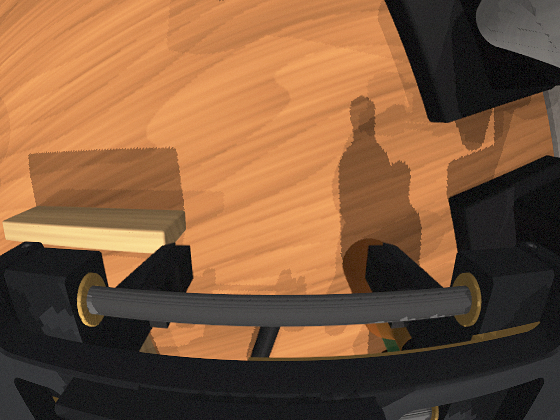

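The top view shows the target strip (smaller beech) at about (158,226). The larger look-alike is at (135,317), and the jig has its board at (243,178) and its levers at (350,188).

Run:
```python
from bench import robot
import cv2,numpy as np
out={}
for cam in ["top","side"]:
    im=robot.get_image(cam)[:,:,::-1].copy()
    for n in ["strip","jig","board_edge","lever_near","lever_far","jaw","pad_face","offcut","tamper","portafilter"]:
        try: r=robot.outline_of(cam,n)
        except Exception as e: print(cam,n,e); continue
        for i,d in enumerate(r[:4]):
            print(cam,n,i,round(d["confidence"],2),d["box"])
            out[f"{cam}_{n}_{i}"]=d["region"]
            if n in("strip","jig","jaw","pad_face","lever_near"):
                cs,_=cv2.findContours(d["region"].astype(np.uint8),0,1); cv2.drawContours(im,cs,-1,(255,0,0) if n=="strip" else (0,0,255),1)
    cv2.imwrite(f"pics/b_{cam}.png",im)
np.savez("masks.npz",**out)
print(robot.sense()["time"])
```

```text
top strip 0 0.93 [145.8, 193.7, 28.9, 64.6]
top strip 1 0.66 [87.7, 297.3, 97.2, 43.7]
top strip 2 0.66 [203.0, 245.6, 35.3, 58.8]
top strip 3 0.62 [337.2, 238.9, 23.8, 69.3]
top jig 0 0.63 [214.5, 147.0, 153.3, 79.0]
top board_edge 0 0.78 [217.9, 142.2, 151.2, 85.8]
top lever_near 0 0.35 [147.7, 194.4, 25.7, 62.8]
top lever_far 0 0.77 [331.5, 175.5, 30.7, 9.8]
top lever_far 1 0.62 [278.1, 172.6, 3.9, 23.7]
top jaw 0 0.72 [277.4, 173.6, 62.1, 24.4]
top jaw 1 0.16 [279.9, 173.2, 1.0, 21.3]
top pad_face 0 0.6 [277.5, 173.6, 4.4, 21.3]
top pad_face 1 0.41 [396.4, 160.0, 55.3, 17.1]
top offcut 0 0.53 [181.9, 125.8, 14.0, 26.8]
top tamper 0 0.78 [349.9, 120.3, 21.4, 23.0]
top portafilter 0 0.34 [214.9, 144.8, 153.3, 77.4]
side strip 0 0.89 [157.0, 118.3, 41.4, 62.9]
side strip 1 0.84 [224.5, 143.0, 57.6, 24.4]
side strip 2 0.64 [184.7, 175.9, 56.6, 29.8]
side strip 3 0.59 [176.5, 261.5, 78.1, 34.3]
side jig 0 0.8 [272.5, 179.4, 82.5, 103.2]
side board_edge 0 0.77 [272.8, 178.6, 80.3, 106.1]
side lever_near 0 0.49 [304.2, 242.9, 4.6, 36.9]
side lever_far 0 0.74 [321.4, 245.2, 6.7, 34.7]
side lever_far 1 0.42 [325.2, 159.6, 23.1, 18.9]
side jaw 0 0.76 [297.2, 214.8, 28.5, 54.2]
side jaw 1 0.63 [346.2, 323.4, 24.8, 34.3]
side pad_face 0 0.64 [298.2, 215.0, 22.3, 6.6]
side offcut 0 0.52 [325.9, 158.0, 22.6, 15.4]
side tamper 0 0.9 [376.5, 258.7, 24.0, 33.9]
side portafilter 0 0.73 [232.5, 124.4, 59.3, 25.0]
1.25
```

```bash
cat > h.py <<'E'
import numpy as np,cv2
from scipy.optimize import minimize,least_squares
def cal(n): d=np.load(n); return d["K"],d["R"],d["t"]
C={c:cal(f"cal_a_{c}.npz") for c in("top","side")}
def proj(X,c):
    K,R,t=C[c] if isinstance(c,str) else c
    p=np.atleast_2d(X)@R.T+t; return (p[:,:2]/p[:,2:])*[K[0,0],K[1,1]]+K[:2,2]
def back(uv,z,c):
    K,R,t=C[c] if isinstance(c,str) else c
    uv=np.atleast_2d(uv).astype(float)
    d=np.c_[(uv-K[:2,2])/[K[0,0],K[1,1]],np.ones(len(uv))]@R; o=-R.T@t
    return o+d*((z-o[2])/d[:,2])[:,None]
def projw(X,c):
    K,R,t=c; p=np.atleast_2d(X)@R.T+t; r=np.hypot(p[:,0],p[:,1]); th=np.arctan2(r,p[:,2])
    return K[0,0]*th[:,None]*p[:,:2]/np.maximum(r,1e-9)[:,None]+K[:2,2]
def backw(uv,z,c):
    K,R,t=c; uv=np.atleast_2d(uv).astype(float)-K[:2,2]; r=np.hypot(*uv.T); th=r/K[0,0]
    d=np.c_[uv/r[:,None]*np.sin(th)[:,None],np.cos(th)]@R; o=-R.T@t
    return o+d*((z-o[2])/d[:,2])[:,None]
def boxpts(x,y,yaw,lx,ly,z0,z1,oy=0,ox=0):
    P=np.array([[sx*lx/2+ox,sy*ly/2+oy,z] for sx in(-1,1) for sy in(-1,1) for z in(z0,z1)])
    c,s=np.cos(yaw),np.sin(yaw); return np.c_[x+c*P[:,0]-s*P[:,1],y+s*P[:,0]+c*P[:,1],P[:,2]]
def hullmask(uv,S=4):
    m=np.zeros((420*S,560*S),np.uint8); h=cv2.convexHull(((uv+0.5)*S).astype(np.float32)).astype(int); cv2.fillPoly(m,[h],1)
    return m
E
python3 - <<'E'
from h import *
M=np.load("masks.npz")
a=M["top_strip_0"];b=M["side_strip_1"]
def up(m): return cv2.resize(m.astype(np.uint8),None,fx=4,fy=4,interpolation=0)
T={"top":up(a),"side":up(b)}
def cost(p,cams=("top","side")):
    s=0
    for c in cams:
        h=hullmask(proj(boxpts(p[0],p[1],p[2],.18,.02,0,.06),c)); s+=1-(h&T[c]).sum()/(h|T[c]).sum()
    return s
x0=back([158,226],.03,"top")[0]
for cams in (("top","side"),("top",),("side",)):
    best=min((minimize(cost,[x0[0],x0[1],y],args=(cams,),method="Nelder-Mead",options=dict(initial_simplex=[[x0[0],x0[1],y],[x0[0]+.01,x0[1],y],[x0[0],x0[1]+.01,y],[x0[0],x0[1],y+.1]])) for y in(-.5,-.2,.1,.4)),key=lambda r:r.fun)
    print(cams,best.x,best.fun)
t=cv2.imread("pics/a_top.png");cv2.imwrite("pics/c_top.png",cv2.resize(t[130:240,200:380],None,fx=4.4,fy=4.4,interpolation=cv2.INTER_CUBIC))
t=cv2.imread("pics/a_side.png");cv2.imwrite("pics/c_side.png",cv2.resize(t[165:295,250:370],None,fx=4.6,fy=4.6,interpolation=cv2.INTER_CUBIC))
E
```

```text
('top', 'side') [ 0.44199371  0.33646882 -0.21126756] 0.13292901254011646
('top',) [ 0.44287723  0.3361561  -0.20674061] 0.0735627446940037
('side',) [ 0.44126926  0.33817776 -0.21691592] 0.05061644610338201
```

View pics/c_top.png

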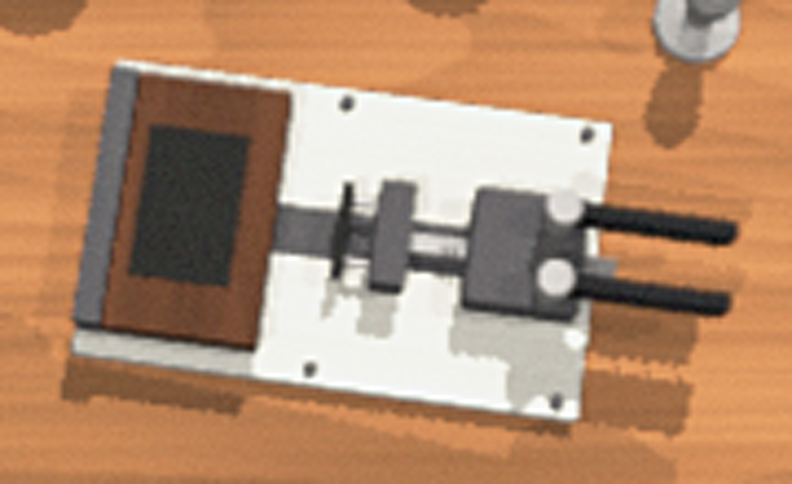

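View pics/c_side.png

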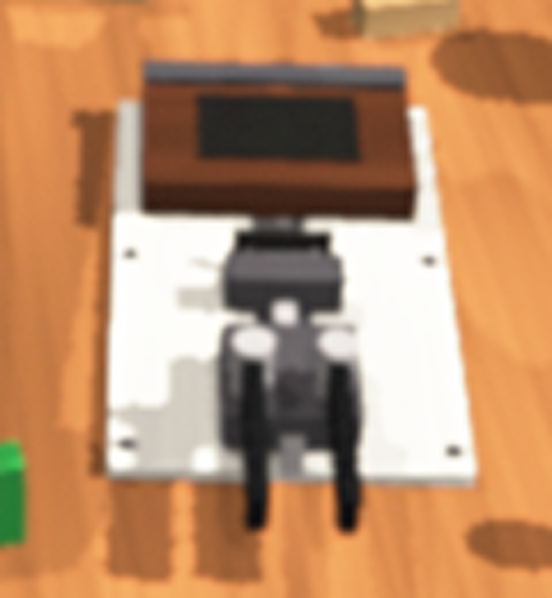

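Run:
```python
from h import *
S=4.4
tp=[((.085,0,.042),(291,94)),((-.085,0,.042),(255,349)),((.085,.1,.042),(135,76)),((-.085,.1,.042),(104,328)),((.1,'p',.012),(611,124)),((-.1,'p',.012),(579,416))]
sp=[((-.085,0,.042),(145,181)),((.085,0,.042),(415,188)),((-.085,0,.012),(146,213)),((.085,0,.012),(412,218)),((-.1,'p',.012),(107,472)),((.1,'p',.012),(476,471))]
def uv(p,s,ox,oy): return [(p[0]+.5)/s-.5+ox,(p[1]+.5)/s-.5+oy]
def W(q,x):
    y=-q[3] if x[1]=='p' else x[1]; c,s=np.cos(q[2]),np.sin(q[2]); return [q[0]+c*x[0]-s*y,q[1]+s*x[0]+c*y,x[2]]
def res(q,cams):
    r=[]
    if "top" in cams: r.append(proj(np.array([W(q,a) for a,_ in tp]),"top")-[uv(b,4.4,200,130) for _,b in tp])
    if "side" in cams: r.append(proj(np.array([W(q,a) for a,_ in sp]),"side")-[uv(b,4.6,250,165) for _,b in sp])
    return np.concatenate(r).ravel()
for cams in (["top","side"],["top"],["side"]):
    o=least_squares(res,[.55,.05,0,.2],args=(cams,)); print(cams,o.x.round(4)); 
    print(o.fun.reshape(-1,2).round(1).tolist())
```

```text
['top', 'side'] [ 0.5714  0.052  -0.1317  0.2114]
[[-0.3, -0.9], [0.1, -0.3], [0.3, -0.9], [-1.2, 0.1], [0.0, -0.9], [0.2, 0.5], [-1.7, 0.0], [0.7, -0.5], [-2.1, 1.3], [0.3, 1.2], [0.3, -0.9], [0.2, 0.6]]
['top'] [ 0.5701  0.0511 -0.1295  0.2101]
[[-0.1, -0.4], [0.5, 0.1], [0.5, -0.4], [-0.8, 0.6], [-0.2, -0.7], [0.2, 0.7]]
['side'] [ 0.5733  0.0544 -0.1385  0.2144]
[[-1.1, -0.7], [1.2, -1.0], [-1.5, 0.6], [0.8, 0.8], [0.4, -0.9], [0.3, 0.9]]
```

```bash
cat >> h.py <<'E'
from scipy.spatial.transform import Rotation as Ro
def pose(s):
    q=s["ee_rot"]; R=Ro.from_quat([q[1],q[2],q[3],q[0]]).as_matrix(); return np.array(s["position"]),R
def delta(s,x,y,z,yawy):
    p,R=pose(s); d=R.T@(np.array([x,y,z])-p)*100
    a=np.arctan2(R[1,1],R[0,1]); turn=-(yawy-a); turn=(turn+np.pi)%(2*np.pi)-np.pi
    print("pos",p.round(4),"yawy",round(a,4),"tilt z",R[:,2].round(4)); print("delta cm",d.round(2),"turn",round(turn,4),"alt",round(turn-np.sign(turn)*np.pi,4),"n rows",np.linalg.norm(d)/5,abs(turn)/.15)
    print("joints",s["joint_positions"].round(3),"F",s["contact_force"].round(2),"grip mm",round(s["grip_width"]*88.1,1),"t",s["time"])
E
python3 - <<'E'
from h import *
from bench import robot
delta(robot.sense(),.442,.3365,.16,-.21+np.pi/2)
E
```

```text
pos [0.2395 0.6311 0.2131] yawy 1.208 tilt z [-0. -0. -1.]
delta cm [-29.38 -20.35   5.31] turn -0.1528 alt 2.9888 n rows 7.227024104704144 1.018603552744842
joints [ 1.171  0.264  1.604  0.     1.274 -0.037] F [ 0.02 -0.54 -0.48] grip mm 87.6 t 1.25
```

Emit:
move_arm --pt "-3.7 -2.5 0.7 -0.02" --pt "-7.4 -5.1 1.3 -0.04" --pt "-11 -7.6 2 -0.06" --pt "-14.7 -10.2 2.6 -0.08" --pt "-18.4 -12.7 3.3 -0.1" --pt "-22 -15.2 4 -0.12" --pt "-25.7 -17.8 4.6 -0.14" --pt "-29.4 -20.3 5.3 -0.153" --gripper 6

```text
time: 2.05
position: [0.4433, 0.3355, 0.1603]
ee_rot: [0.0, 0.104, 0.995, 0.0]
contact_force: [0.6, 0.8, -0.2]
grip_width: 0.682
```

Emit:
move_arm --pt "0 0 0 0" --pt "0 0 0 0" --pt "0 0 0 0"

```text
time: 2.35
position: [0.4421, 0.3378, 0.1604]
ee_rot: [0.0, 0.105, 0.995, 0.0]
contact_force: [-0.9, -0.5, -0.2]
grip_width: 0.682
```

Run:
```python
from h import *
from bench import robot
s=robot.sense();c=robot.calibration("wrist");im=robot.get_image("wrist")[:,:,::-1]
np.savez("cal_w1.npz",K=c["K"],R=c["R"],t=c["t"])
delta(s,.442,.3365,.036,-.21+np.pi/2)
cv2.imwrite("pics/w1.png",im)
uv=projw(boxpts(.442,.3365,-.21,.18,.02,0,.06),(c["K"],c["R"],c["t"])); print(uv.round(0).tolist())
im=im.copy()
for u in uv: cv2.circle(im,tuple(int(v) for v in u),3,(255,0,0),-1)
cv2.imwrite("pics/w1o.png",im)
```

```text
pos [0.4421 0.3378 0.1604] yawy 1.3612 tilt z [ 1.e-04  8.e-04 -1.e+00]
delta cm [-1.000e-02 -1.300e-01  1.244e+01] turn 0.0004 alt -3.1412 n rows 2.4889509350026873 0.002422105044477263
joints [ 6.070e-01  8.000e-02  1.918e+00  1.000e-03  1.143e+00 -7.540e-01] F [-0.93 -0.52 -0.18] grip mm 60.1 t 2.35
[[268.0, 101.0], [266.0, 96.0], [288.0, 101.0], [290.0, 96.0], [269.0, 267.0], [268.0, 294.0], [287.0, 267.0], [289.0, 294.0]]
```

View pics/w1o.png

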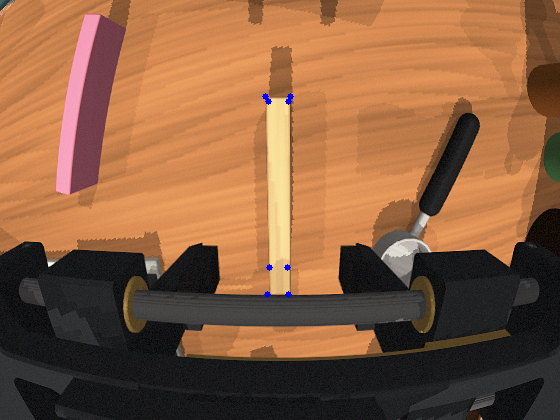

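The projected strip model (corners near (268,96)–(289,294)) lies on the strip in the wrist image, so I'll descend and grasp.

Emit:
move_arm --pt "0 0 3.5 0" --pt "0 -0.1 7 0" --pt "0 -0.1 10 0" --pt "0 -0.1 12.4 0" --pt "0 -0.1 12.4 0" --pt "0 -0.1 12.4 0" --gripper 5

```text
time: 3.0
position: [0.4415, 0.337, 0.0363]
ee_rot: [-0.0, 0.104, 0.995, -0.0]
contact_force: [0.7, -0.3, 1.1]
grip_width: 0.571
```

Emit:
move_arm --pt "0 0 0 0" --pt "0 0 0 0" --pt "0 0 0 0" --pt "0 0 0 0" --pt "0 0 0 0" --pt "0 0 0 0" --gripper 1.5 --grip_force 15

```text
time: 3.6
position: [0.4423, 0.3359, 0.0363]
ee_rot: [0.0, 0.105, 0.994, 0.0]
contact_force: [0.3, 0.6, 1.1]
grip_width: 0.172
```

Run:
```python
from h import *
from bench import robot
s=robot.sense(); im=robot.get_image("wrist")[:,:,::-1]
im2=robot.get_image("side")[:,:,::-1]
delta(s,.442,.3365,.036,-.21+np.pi/2)
cv2.imwrite("pics/w2.png",np.vstack([im[150:,],cv2.resize(im2[80:220,150:390],(560,327))]))
```

```text
pos [0.4423 0.3359 0.0363] yawy 1.3608 tilt z [ 2.e-04  1.e-04 -1.e+00]
delta cm [0.04 0.05 0.03] turn 0.0 alt -3.1416 n rows 0.014348407893373837 0.00024428294961964525
joints [ 0.605  0.215  2.019 -0.     0.907 -0.756] F [0.31 0.64 1.07] grip mm 15.2 t 3.6
```

View pics/w2.png

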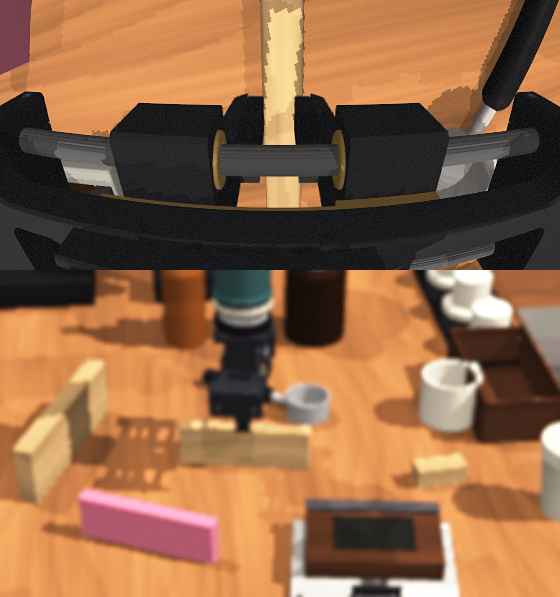

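Emit:
move_arm --pt "0 0 0 0" --pt "0 0 0 0" --pt "0 0 0 0" --pt "0 0 0 0" --gripper 0.5

```text
time: 4.1
position: [0.4422, 0.3359, 0.036]
ee_rot: [-0.0, 0.105, 0.994, -0.0]
contact_force: [0.7, -0.6, -0.0]
grip_width: 0.054
```

Run:
```python
from h import *
from bench import robot
im=robot.get_image("wrist")[:,:,::-1]
im2=robot.get_image("side")[:,:,::-1]
cv2.imwrite("pics/w3.png",np.vstack([im[150:,],cv2.resize(im2[80:220,150:390],(560,327))]))
```

```text
(no output)
```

View pics/w3.png

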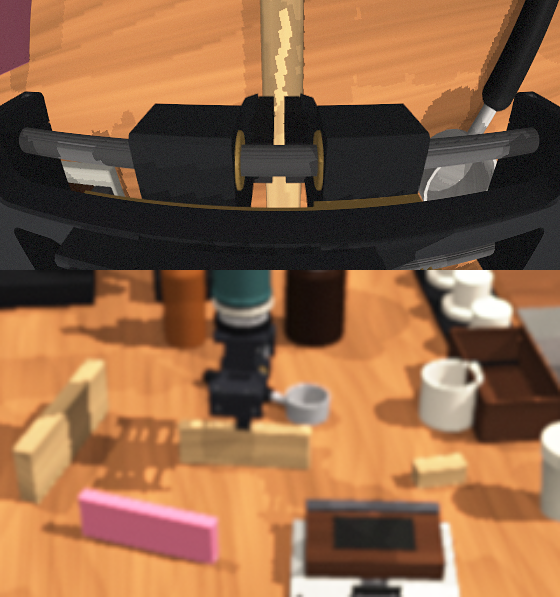

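Run:
```python
from h import *
from bench import robot
im2=robot.get_image("side")[:,:,::-1]
x0,y0=210,90;k=8
z=cv2.resize(im2[y0:y0+90,x0:x0+95],None,fx=k,fy=k,interpolation=cv2.INTER_CUBIC)
def d(p,col):
    for u in proj(p,"side"): cv2.circle(z,(int((u[0]-x0+.5)*k),int((u[1]-y0+.5)*k)),3,col,-1)
d(boxpts(.442,.3365,-.21,.18,.02,0,.06),(255,0,0))
d(np.array([.442,.336,.036]),(0,255,0)); d(np.array([.442,.336,.06]),(0,255,255))
cv2.imwrite("pics/s3.png",z)
im2=robot.get_image("top")[:,:,::-1]
x0,y0=120,180;k=6
z=cv2.resize(im2[y0:y0+90,x0:x0+90],None,fx=k,fy=k,interpolation=cv2.INTER_CUBIC)
for u in proj(boxpts(.442,.3365,-.21,.18,.02,0,.06),"top"): cv2.circle(z,(int((u[0]-x0+.5)*k),int((u[1]-y0+.5)*k)),3,(255,0,0),-1)
cv2.imwrite("pics/t3.png",z)
```

```text
(no output)
```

View pics/s3.png

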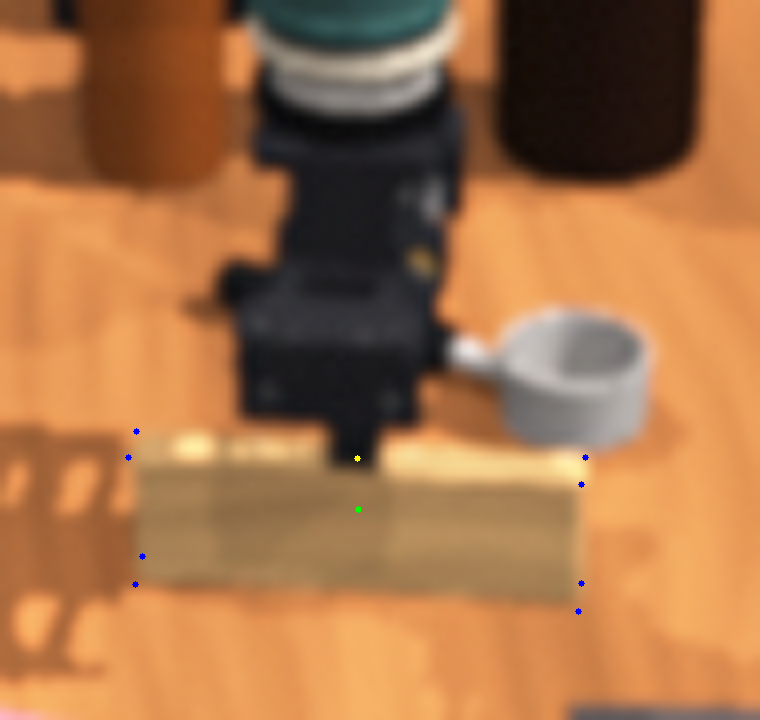

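View pics/t3.png

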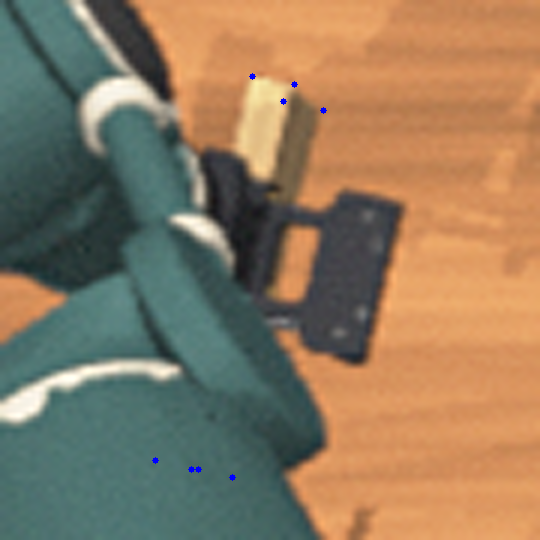

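Run:
```python
from h import *
from bench import robot
s=robot.sense(); c=robot.calibration("wrist"); cc=(c["K"],c["R"],c["t"])
p,R=pose(s); o=-c["R"].T@c["t"]
print("cam in tool frame",R.T@(o-p), "cam axes",(c["R"]@R).round(3).tolist())
for dz in (0,-.01,-.02,-.03,-.04): print(dz,projw(p+R[:,2]*dz,cc).round(0))
im=robot.get_image("wrist")[:,:,::-1]
z=cv2.resize(im[220:380,180:380],None,fx=3.8,fy=3.8,interpolation=cv2.INTER_CUBIC)
for dz in (0,-.02,-.04):
  u=projw(p+R[:,2]*dz,cc)[0]; cv2.circle(z,(int((u[0]-180)*3.8),int((u[1]-220)*3.8)),4,(255,0,0),-1)
cv2.imwrite("pics/w4.png",z)
```

```text
cam in tool frame [ 0.06710533 -0.00078733 -0.17097653] cam axes [[0.0, 1.0, 0.0], [-0.965, 0.0, -0.261], [-0.261, -0.0, 0.965]]
0 [[280. 245.]]
-0.01 [[280. 252.]]
-0.02 [[280. 259.]]
-0.03 [[280. 268.]]
-0.04 [[281. 277.]]
```

View pics/w4.png

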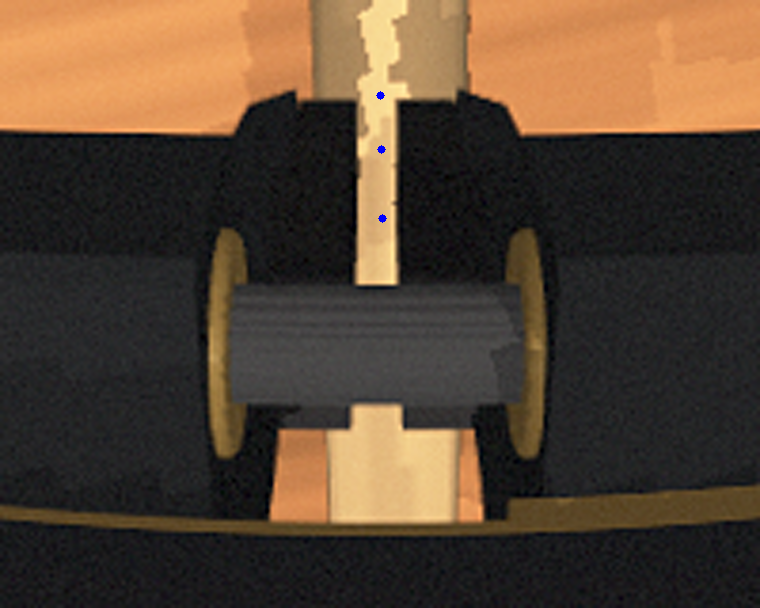

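Emit:
move_arm --pt "0 0 0 0" --pt "0 0 0 0" --pt "0 0 0 0" --pt "0 0 0 0" --gripper 4

```text
time: 4.75
position: [0.4422, 0.336, 0.0361]
ee_rot: [0.0, 0.105, 0.995, 0.0]
contact_force: [0.2, -0.1, 0.1]
grip_width: 0.397
```

Run:
```python
from h import *
from bench import robot
im=robot.get_image("wrist")[:,:,::-1]
im2=robot.get_image("side")[:,:,::-1]
z1=cv2.resize(im[220:380,180:380],None,fx=3.8,fy=3.8,interpolation=cv2.INTER_CUBIC)
cv2.imwrite("pics/w5.png",z1)
x0,y0=210,90;k=8
z=cv2.resize(im2[y0:y0+75,x0:x0+95],None,fx=k,fy=k,interpolation=cv2.INTER_CUBIC)
cv2.imwrite("pics/s5.png",z)
```

```text
(no output)
```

View pics/w5.png

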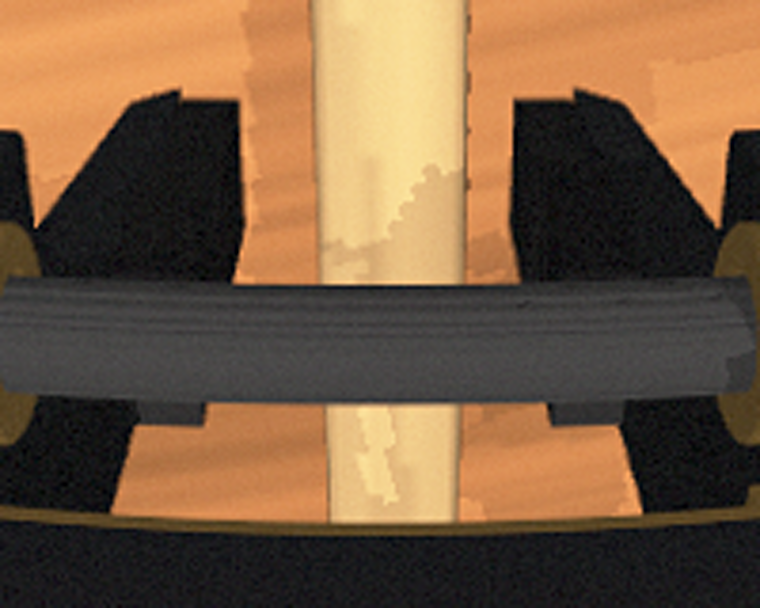

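View pics/s5.png

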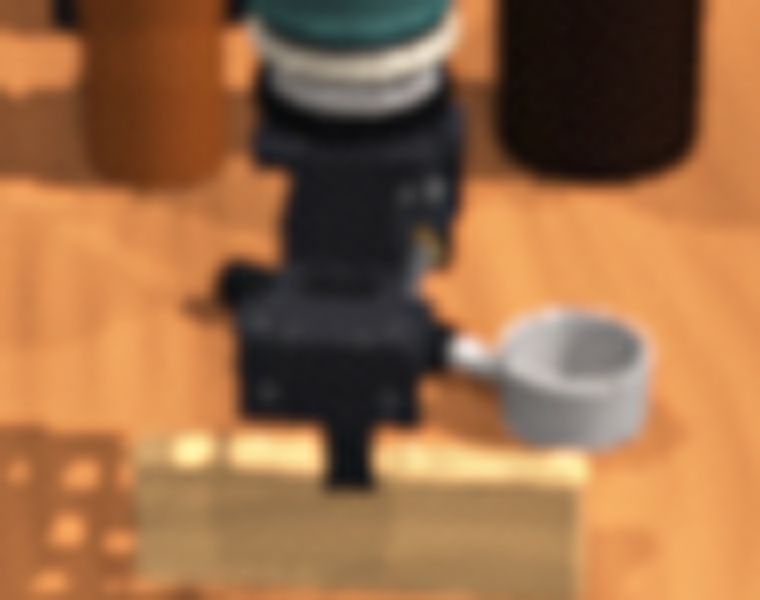

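Run:
```python
from h import *
from bench import robot
s=robot.sense(); c=robot.calibration("wrist"); cc=(c["K"],c["R"],c["t"])
p,R=pose(s)
uv=np.array([[240,99],[513,99]])/3.8+[180,220]
w=s["grip_width"]*.0881/2
f=lambda q: (projw(np.array([p+R@[q[0],q[2]-w,q[1]],p+R@[q[0],q[2]+w,q[1]]]),cc)-uv).ravel()
print(w,least_squares(f,[-.009,-.02,0]).x)
# side: tip of near finger
for dz in(0,-.01,-.02,-.025,-.03):
  for yy in(-w,-w-.008): print(dz,yy,((proj(p+R@[0,yy,dz],"side")-[210,90])*8).round())
```

```text
0.019898328247819813 [ 0.00084029 -0.00384633 -0.00062372]
0 -0.019898328247819813 [[349. 533.]]
0 -0.027898328247819813 [[346. 544.]]
-0.01 -0.019898328247819813 [[348. 511.]]
-0.01 -0.027898328247819813 [[346. 522.]]
-0.02 -0.019898328247819813 [[348. 490.]]
-0.02 -0.027898328247819813 [[346. 501.]]
-0.025 -0.019898328247819813 [[348. 479.]]
-0.025 -0.027898328247819813 [[345. 490.]]
-0.03 -0.019898328247819813 [[348. 468.]]
-0.03 -0.027898328247819813 [[345. 479.]]
```

The images show the finger tips at about strip-top height (side view tip near (350,488) in the crop), although the TCP reads 0.036. That puts the tips about 22 mm short of the reported TCP. I'll lower in small steps while watching force and the picture.

Emit:
move_arm --pt "0 0 0.7 0" --pt "0 0 1.4 0" --pt "0 0 1.8 0" --pt "0 0 1.8 0"

```text
time: 5.25
position: [0.4412, 0.3353, 0.0168]
ee_rot: [-0.001, 0.105, 0.995, -0.001]
contact_force: [-1.4, -0.2, -0.5]
grip_width: 0.452
```

Run:
```python
from h import *
from bench import robot
s=robot.sense();p,R=pose(s);print(p,s["contact_force"])
im2=robot.get_image("side")[:,:,::-1]
x0,y0=210,90;k=8
z=cv2.resize(im2[y0:y0+75,x0:x0+95],None,fx=k,fy=k,interpolation=cv2.INTER_CUBIC)
cv2.imwrite("pics/s6.png",z)
```

```text
[0.4412401  0.33531314 0.01678832] [-1.42858097 -0.2033021  -0.46785626]
```

View pics/s6.png

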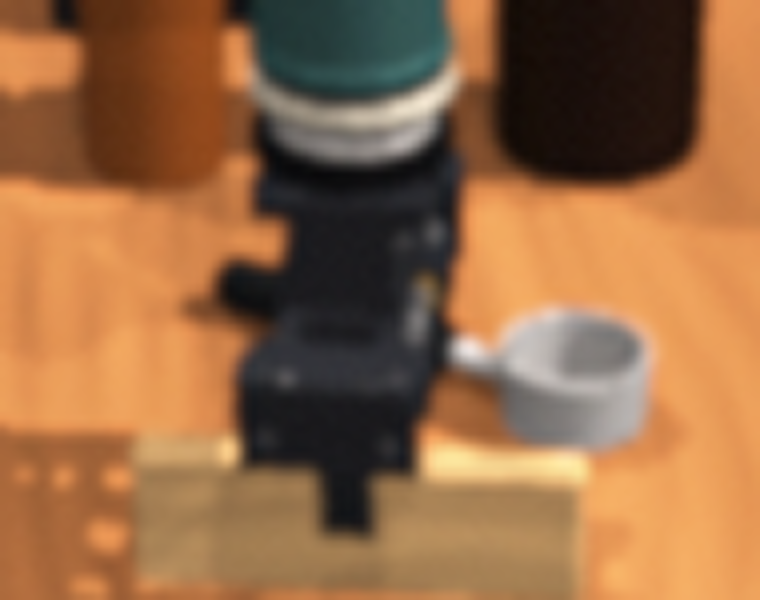

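Emit:
move_arm --pt "0 0 0 0" --pt "0 0 0 0" --pt "0 0 0 0" --pt "0 0 0 0" --pt "0 0 0 0" --pt "0 0 0 0" --gripper 1 --grip_force 20

```text
time: 5.9
position: [0.4424, 0.3361, 0.0184]
ee_rot: [0.0, 0.105, 0.995, 0.0]
contact_force: [0.7, -0.4, 0.6]
grip_width: 0.227
```

Run:
```python
from h import *
from bench import robot
delta(robot.sense(),.5697,.042-.008,.1184,-.131+np.pi/2)
```

```text
pos [0.4424 0.3361 0.0184] yawy 1.361 tilt z [ 5.e-04  4.e-04 -1.e+00]
delta cm [-18.75 -26.89 -10.01] turn -0.0788 alt 3.0628 n rows 6.855363184915523 0.525292231799952
joints [ 0.605  0.24   2.028 -0.     0.872 -0.756] F [ 0.75 -0.41  0.61] grip mm 20.0 t 5.9
```

Emit:
move_arm --pt "0 0 -1.5 0" --pt "0 0 -4 0" --pt "0 0 -7 0" --pt "0 0 -10 0" --pt "0 0 -10 0"

```text
time: 6.4
position: [0.4453, 0.3381, 0.1239]
ee_rot: [0.004, 0.105, 0.994, 0.003]
contact_force: [1.0, 0.9, -1.1]
grip_width: 0.227
```

Run:
```python
from h import *
from bench import robot
delta(robot.sense(),.5697,.042-.008,.1184,-.131+np.pi/2)
im=robot.get_image("wrist")[:,:,::-1]
im2=robot.get_image("side")[:,:,::-1]
cv2.imwrite("pics/w7.png",np.vstack([im[150:,],cv2.resize(im2[80:220,150:390],(560,327))]))
```

```text
pos [0.4453 0.3381 0.1239] yawy 1.361 tilt z [ 0.0079  0.0054 -1.    ]
delta cm [-18.5  -27.16   0.48] turn -0.0788 alt 3.0628 n rows 6.57280364851105 0.5251505422826834
joints [ 0.605  0.113  1.954  0.     1.065 -0.756] F [ 0.95  0.88 -1.13] grip mm 20.0 t 6.4
```

View pics/w7.png

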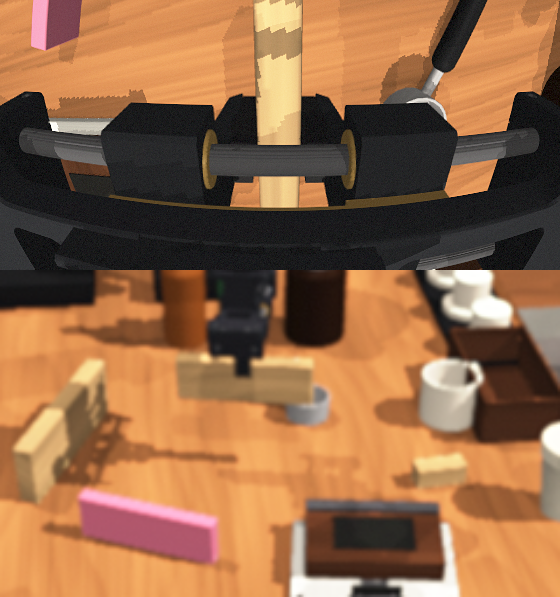

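The strip is held and clear of the counter. Now I'll carry it to hover near the gap, backed 8 mm off the board.

Emit:
move_arm --pt "-1.5 -2.5 0 0" --pt "-4 -6 0 -0.02" --pt "-7 -10 0 -0.03" --pt "-10 -14.5 0 -0.04" --pt "-13 -19 0 -0.05" --pt "-16 -23 0 -0.07" --pt "-18.1 -26 0 -0.079" --pt "-18.75 -26.9 0 -0.079"

```text
time: 7.3
position: [0.5694, 0.0297, 0.1159]
ee_rot: [-0.001, 0.067, 0.998, -0.001]
contact_force: [-0.3, 0.5, -2.1]
grip_width: 0.226
```

Emit:
move_arm --pt "0 0 0.5 0" --pt "0 0 1.5 0" --pt "0 0 2 0" --pt "0 0 2 0" --pt "0 0 2 0"

```text
time: 7.8
position: [0.5688, 0.035, 0.0976]
ee_rot: [-0.001, 0.064, 0.998, 0.0]
contact_force: [-0.1, 0.4, -2.3]
grip_width: 0.226
```

Run:
```python
from h import *
from bench import robot
delta(robot.sense(),.5697,.042,.1184,-.131+np.pi/2)
ims={c:robot.get_image(c)[:,:,::-1] for c in("wrist","side","top")}
for c in ims: cv2.imwrite(f"pics/d_{c}.png",ims[c])
cv2.imwrite("pics/d_sz.png",cv2.resize(ims["side"][140:290,230:390],None,fx=5,fy=4,interpolation=cv2.INTER_CUBIC))
cv2.imwrite("pics/d_tz.png",cv2.resize(ims["top"][130:250,190:380],None,fx=4.2,fy=4.2,interpolation=cv2.INTER_CUBIC))
```

```text
pos [0.5688 0.035  0.0976] yawy 1.4418 tilt z [-1.1e-03  1.0e-04 -1.0e+00]
delta cm [ 0.    0.7  -2.08] turn 0.002 alt -3.1396 n rows 0.43996515951137216 0.013526233759059519
joints [ 0.018  0.168  1.945  0.     1.03  -1.424] F [-0.13  0.42 -2.32] grip mm 19.9 t 7.8
```

View pics/d_wrist.png

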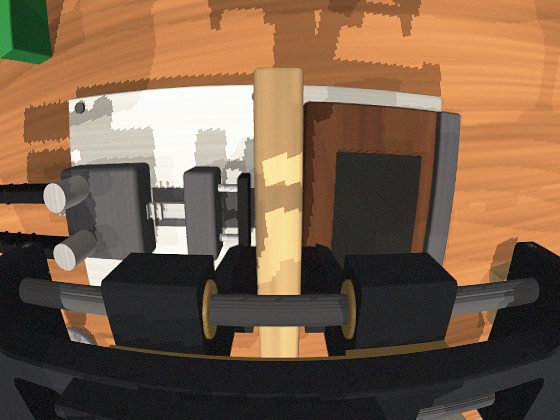

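View pics/d_sz.png

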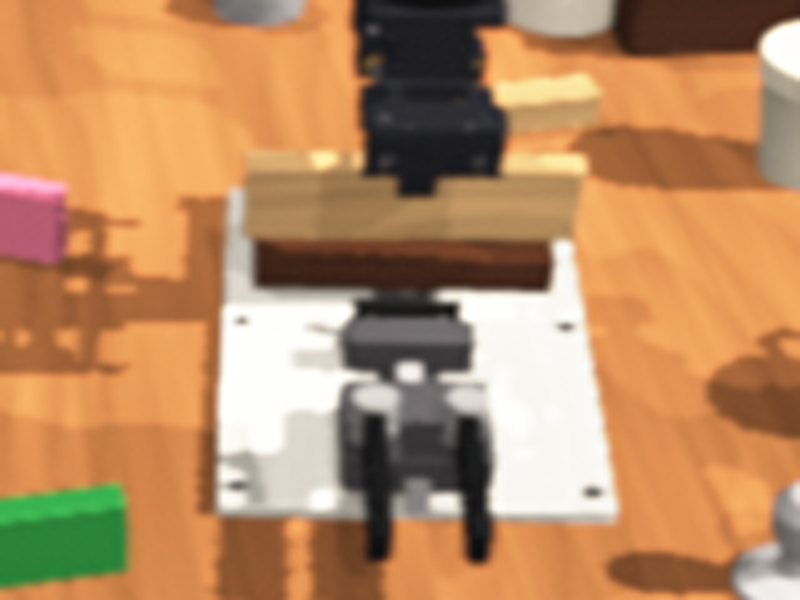

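View pics/d_tz.png

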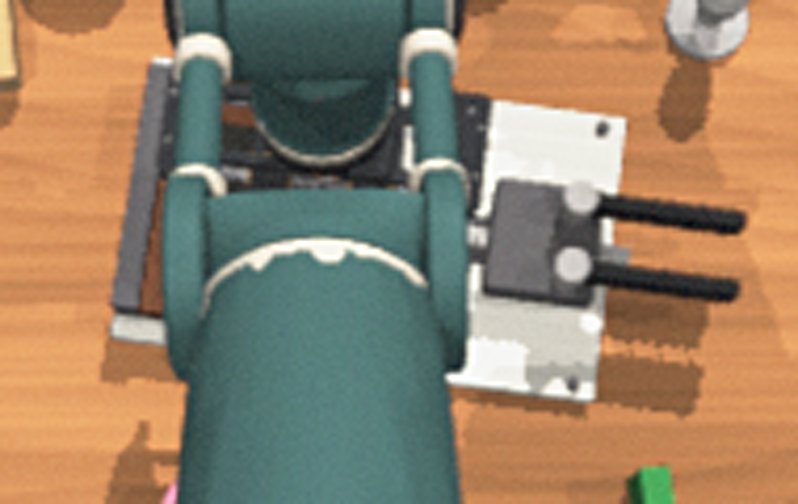

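Run:
```python
from h import *
from bench import robot
c=robot.calibration("wrist"); cc=(c["K"],c["R"],c["t"]); C["w"]=cc
np.savez("cal_d.npz",K=c["K"],R=c["R"],t=c["t"])
th=-.131; J=np.array([[np.cos(th),np.sin(th)],[-np.sin(th),np.cos(th)]])
def jig(P): return (J@(P[0,:2]-[.571,.052])*1000).round(1)
for n,uv,z in [("board far free corner",(304,103),.042),("board/stop far",(439,112),.042),("plate far -y corner",(69,101),.012),("board free edge mid",(305,200),.042),("strip far L",(255,69),.139),("strip far R",(302,69),.139),("strip mid L",(257,240),.139),("strip mid R",(302,240),.139),("pad front",(251,178),.04),("pad front b",(251,243),.04),("jaw L far",(186,168),.043),("jaw R far",(221,169),.043)]:
    P=backw(uv,z,cc); print(n,P.round(4)[0],jig(P))
for n,uv,z in [("strip left bot",(247,238),.079),("strip right bot",(577,241),.079),("board l",(256,286),.012),("board r",(551,289),.012),]:
    u=((uv[0]+.5)/5-.5+230,(uv[1]+.5)/4-.5+140)
    P=back(u,z,"side"); print(n,P.round(4)[0],jig(P))
    # intersect with known plane instead
```

```text
board far free corner [0.491  0.0615 0.042 ] [-80.5  -1. ]
board/stop far [0.5048 0.1632 0.042 ] [-80.2 101.6]
plate far -y corner [ 0.4472 -0.1415  0.012 ] [ -97.5 -208. ]
board free edge mid [0.5597 0.0541 0.042 ] [-11.5   0.6]
strip far L [0.4799 0.0359 0.139 ] [-88.2 -27.8]
strip far R [0.4823 0.0543 0.139 ] [-88.3  -9.3]
strip mid L [0.5504 0.0268 0.139 ] [-17.2 -27.7]
strip mid R [0.5529 0.0459 0.139 ] [-17.2  -8.4]
pad front [0.5391 0.0176 0.04  ] [-27.2 -38.3]
pad front b [0.5882 0.0101 0.04  ] [ 22.5 -39.3]
jaw L far [ 0.5247 -0.0279  0.043 ] [-35.5 -85.2]
jaw R far [ 0.5292 -0.0023  0.043 ] [-34.3 -59.3]
strip left bot [0.4819 0.0385 0.079 ] [-86.6 -25.1]
strip right bot [0.6588 0.0164 0.079 ] [ 91.7 -23.9]
board l [0.4922 0.0677 0.012 ] [-80.2   5.2]
board r [0.658  0.0465 0.012 ] [86.9  5.9]
```

Emit:
move_arm --pt "-0.1 0 1.5 0" --pt "-0.1 0 3.5 0" --pt "-0.1 0 5.3 0" --pt "-0.1 0 6.2 0" --pt "-0.1 0 6.4 0" --pt "-0.1 0 6.5 0"

```text
time: 8.55
position: [0.5706, 0.0336, 0.0329]
ee_rot: [-0.0, 0.065, 0.998, -0.0]
contact_force: [0.4, 0.1, -1.8]
grip_width: 0.226
```

Emit:
move_arm --pt "0 0 0 0" --pt "0 0 0 0"

```text
time: 8.75
position: [0.5714, 0.0336, 0.0341]
ee_rot: [0.001, 0.065, 0.998, 0.0]
contact_force: [0.7, 0.4, -1.4]
grip_width: 0.224
```

Run:
```python
from h import *
from bench import robot
s=robot.sense();c=robot.calibration("wrist"); cc=(c["K"],c["R"],c["t"])
delta(s,.5697,.042,.0304,-.131+np.pi/2)
ims={c:robot.get_image(c)[:,:,::-1] for c in("wrist","side")}
for k in ims: cv2.imwrite(f"pics/e_{k}.png",ims[k])
np.savez("cal_e.npz",K=c["K"],R=c["R"],t=c["t"])
cv2.imwrite("pics/e_sz.png",cv2.resize(ims["side"][140:290,230:390],None,fx=5,fy=4,interpolation=cv2.INTER_CUBIC))
```

```text
pos [0.5714 0.0336 0.0341] yawy 1.44 tilt z [ 0.0018 -0.     -1.    ]
delta cm [0.28 0.81 0.37] turn 0.0002 alt -3.1414 n rows 0.18578701190143015 0.001287722189842929
joints [ 0.015  0.246  1.985 -0.     0.909 -1.425] F [ 0.68  0.43 -1.42] grip mm 19.7 t 8.75
```

View pics/e_wrist.png

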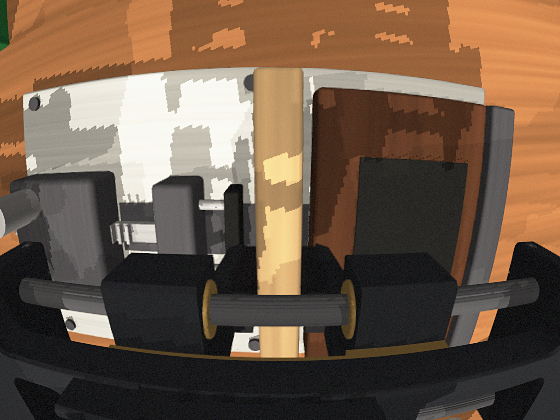

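View pics/e_sz.png

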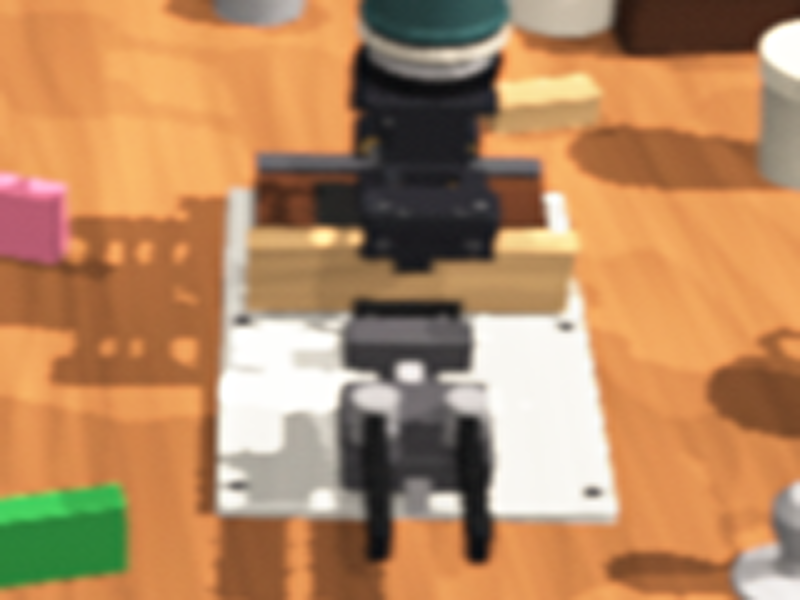

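Run:
```python
from h import *
w=cal("cal_e.npz"); 
th=-.131; J=np.array([[np.cos(th),np.sin(th)],[-np.sin(th),np.cos(th)]])
jig=lambda P:(J@(P[0,:2]-[.571,.052])*1000).round(1)
for n,uv,z in [("board far free corner",(314,89),.042),("board/stop far",(484,105),.042),("plate -x -y corner",(24,96),.012),("plate -x edge at y",(160,73),.012),("plate -x edge at y",(400,79),.012),("strip far L",(254,68),.0745),("strip far R",(302,68),.0745),("board free edge",(313,200),.042),("strip mid R",(303,200),.0745),("jaw R far",(204,180),.043),("jaw L far",(153,180),.043),("pad front far",(242,184),.04)]:
    P=backw(uv,z,w); print(n,P.round(4)[0],jig(P))
im=cv2.imread("pics/e_side.png"); x0,y0,k=230,140,5
z=cv2.resize(im[140:260,230:390],None,fx=5,fy=5,interpolation=cv2.INTER_CUBIC)
def dr(bx,col):
    u=(proj(bx,"side")-[x0,y0]+.5)*k; u=u.astype(int)
    for i,j in [(0,1),(0,2),(0,4),(1,3),(1,5),(2,3),(2,6),(3,7),(4,5),(4,6),(5,7),(6,7)]: cv2.line(z,tuple(int(a) for a in u[i]),tuple(int(a) for a in u[j]),col,1)
dr(boxpts(.571,.052,-.131,.17,.1,.012,.042,oy=.05),(0,255,0))
dr(boxpts(.571,.052,-.131,.2,.33,0,.012,oy=-.046),(255,255,0))
dr(boxpts(.571,.052,-.131,.18,.02,.0145,.0745,oy=-.0185),(255,0,0))
cv2.imwrite("pics/e_o.png",z)
```

```text
board far free corner [0.4896 0.0612 0.042 ] [-81.9  -1.5]
board/stop far [0.5027 0.1595 0.042 ] [-81.7  97.7]
plate -x -y corner [ 0.4466 -0.1395  0.012 ] [ -98.3 -206.1]
plate -x edge at y [ 0.4617 -0.0257  0.012 ] [-98.2 -91.3]
plate -x edge at y [0.4844 0.119  0.012 ] [-94.6  55.1]
strip far L [0.481  0.0349 0.0745] [-87.  -28.7]
strip far R [0.4835 0.0537 0.0745] [-87.   -9.7]
board free edge [0.5458 0.0541 0.042 ] [-25.3  -1.2]
strip mid R [0.537  0.0475 0.0745] [-33.1  -8.9]
jaw R far [ 5.277e-01 -1.000e-04  4.300e-02] [-36.1 -57.3]
jaw L far [ 0.5235 -0.0282  0.043 ] [-36.6 -85.7]
pad front far [0.533  0.0187 0.04  ] [-33.3 -37.9]
```

View pics/e_o.png

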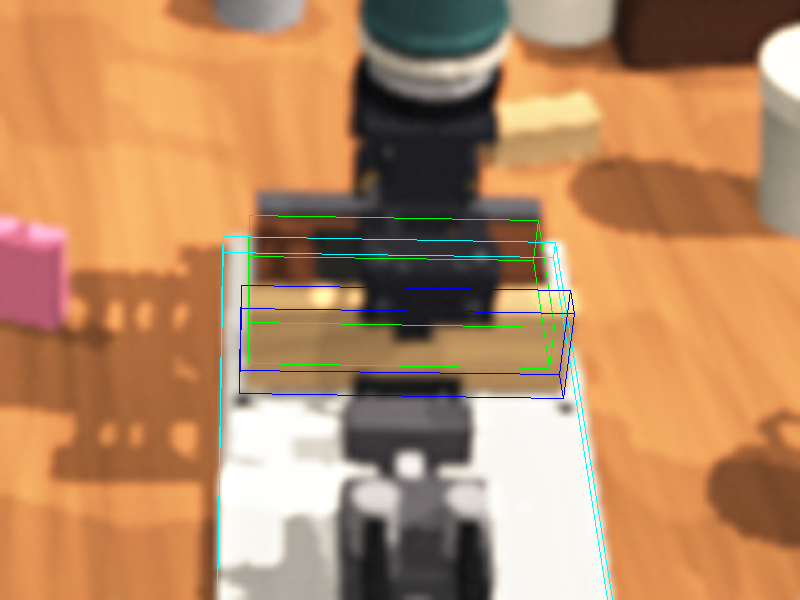

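Strip and board are both offset about +3 mm from my jig estimate, so they're centred on each other to within 1 mm. The remaining gap is about 8 mm. I'll move most of the way toward the board, then lower.

Emit:
move_arm --pt "0 0.25 0 0" --pt "0 0.5 0 0" --pt "0 0.5 0.1 0" --pt "0 0.5 0.2 0" --pt "0 0.5 0.2 0"

```text
time: 9.35
position: [0.5709, 0.0387, 0.0308]
ee_rot: [-0.0, 0.065, 0.998, -0.0]
contact_force: [-0.6, -0.5, -0.8]
grip_width: 0.227
```

Emit:
move_arm --pt "0 0.1 0 0" --pt "0 0.2 0 0" --pt "0 0.2 0 0"

```text
time: 9.65
position: [0.5713, 0.0405, 0.0311]
ee_rot: [-0.0, 0.065, 0.998, -0.0]
contact_force: [-1.1, -1.4, -1.6]
grip_width: 0.225
```

Emit:
move_arm --pt "0 0 0.05 0" --pt "0 0 0.1 0" --pt "0 0 0.1 0"

```text
time: 9.95
position: [0.5715, 0.0405, 0.0304]
ee_rot: [0.0, 0.065, 0.998, -0.0]
contact_force: [-2.1, -0.4, 1.1]
grip_width: 0.224
```

Emit:
move_arm --pt "0 0.05 0 0" --pt "0 0.1 0 0" --pt "0 0.1 0 0"

```text
time: 10.25
position: [0.5716, 0.0412, 0.0304]
ee_rot: [0.0, 0.065, 0.998, -0.0]
contact_force: [-1.6, -4.3, 2.5]
grip_width: 0.228
```

Run:
```python
from h import *
from bench import robot
s=robot.sense();c=robot.calibration("wrist")
delta(s,.5697,.042,.0304,-.131+np.pi/2)
ims={c:robot.get_image(c)[:,:,::-1] for c in("wrist","side")}
for k in ims: cv2.imwrite(f"pics/f_{k}.png",ims[k])
np.savez("cal_f.npz",K=c["K"],R=c["R"],t=c["t"])
cv2.imwrite("pics/f.png",np.vstack([cv2.resize(ims["wrist"][60:260,150:400],(750,600))]))
cv2.imwrite("pics/f_sz.png",cv2.resize(ims["side"][140:260,230:390],None,fx=5,fy=5,interpolation=cv2.INTER_CUBIC))
```

```text
pos [0.5716 0.0412 0.0304] yawy 1.44 tilt z [ 1.e-04 -6.e-04 -1.e+00]
delta cm [ 0.2   0.05 -0.  ] turn 0.0002 alt -3.1413 n rows 0.0420116940585245 0.0016653815171352448
joints [ 2.900e-02  2.540e-01  1.984e+00 -1.000e-03  9.040e-01 -1.411e+00] F [-1.63 -4.28  2.55] grip mm 20.1 t 10.25
```

View pics/f.png

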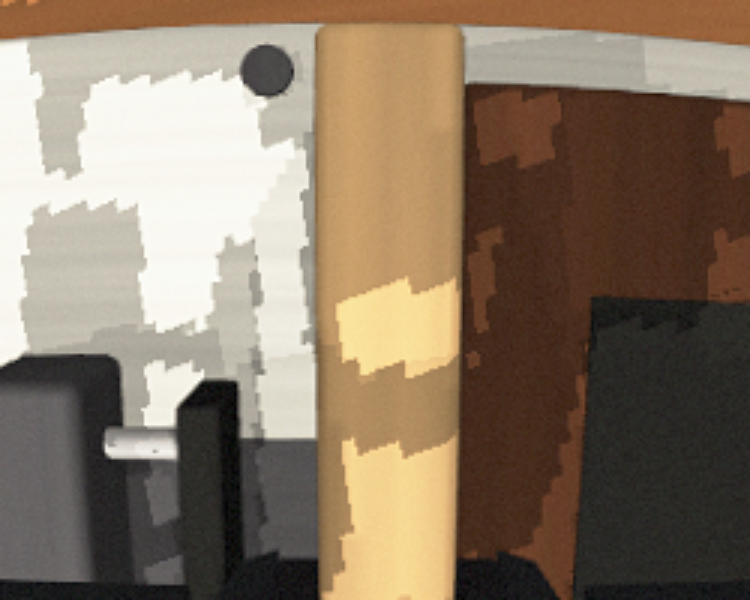

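View pics/f_sz.png

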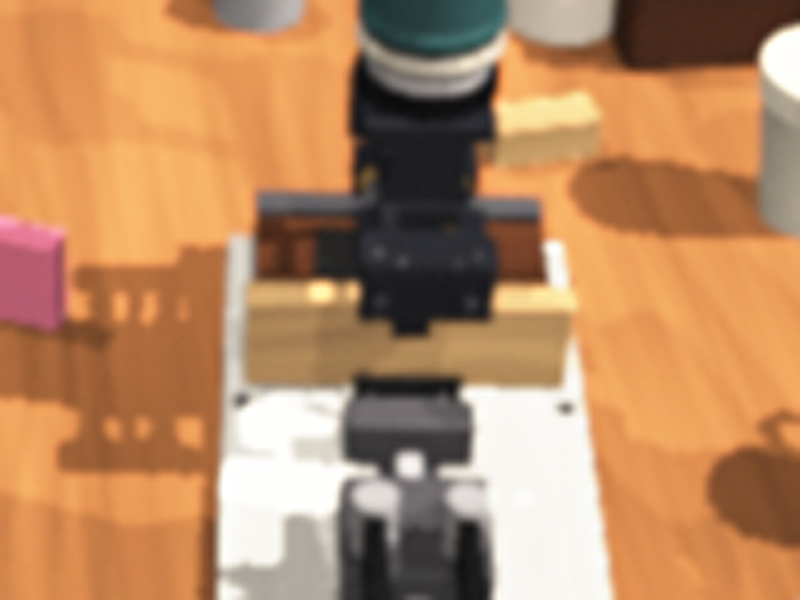

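Run:
```python
from h import *
w=cal("cal_f.npz"); 
th=-.131; J=np.array([[np.cos(th),np.sin(th)],[-np.sin(th),np.cos(th)]])
jig=lambda P:(J@(P[0,:2]-[.571,.052])*1000).round(1)
for n,uv,z in [("board corner",(305.5,88.7),.042),("strip far L",(256,68.5),.072),("strip far R",(304,68.5),.072),("strip mid R",(302.5,230),.072),("pad front far",(229,188),.04),("jaw",(190,179),.043)]:
    print(n,jig(backw(uv,z,w)))
# side ends: strip top back edge ends & board top back edge ends, intersect with planes x: solve along the known line
def xon(uv,y,z):
    f=lambda q:proj(np.r_[J.T@[q[0],q[1]]+[.571,.052],z],"side")[0]-((np.array(uv)+.5)/5-.5+[230,140])
    return least_squares(f,[0,y]).x*1000
for n,uv,y,z in [("strip bot l",(246,384),-.02,.012),("strip bot r",(568,386),-.02,.012),("strip top l",(246,307),-.02,.072),("strip top r",(573,311),-.02,.072),("board back l",(257,213),.1,.042),("board back r",(542,217),.1,.042)]: print(n,xon(uv,y,z).round(1))
```

```text
board corner [-82.3   1.5]
strip far L [-87.3 -20.3]
strip far R [-87.3  -1.5]
strip mid R [-21.1  -1.4]
pad front far [-32.7 -36.8]
jaw [-38.1 -56.3]
strip bot l [-85.9 -18. ]
strip bot r [ 94.5 -15.5]
strip top l [-87.  -24.4]
strip top r [ 90.3 -23.5]
board back l [-80.  102.4]
board back r [ 87.8 102.9]
```

Emit:
move_arm --pt "0 0.1 0 0" --pt "0 0.1 0 0"

```text
time: 10.55
position: [0.5717, 0.042, 0.0304]
ee_rot: [-0.0, 0.066, 0.998, -0.0]
contact_force: [-2.1, -5.0, 4.1]
grip_width: 0.218
```

Emit:
move_arm --pt "0 0 -0.1 0" --pt "0 0 -0.1 0"

```text
time: 10.75
position: [0.5716, 0.0421, 0.0307]
ee_rot: [-0.0, 0.066, 0.998, -0.0]
contact_force: [0.1, -5.2, -1.1]
grip_width: 0.227
```

Emit:
move_arm --pt "0 0.05 0 0" --pt "0 0.1 0 0" --pt "0 0.1 0 0"

```text
time: 11.05
position: [0.5716, 0.0422, 0.0307]
ee_rot: [-0.0, 0.065, 0.998, -0.001]
contact_force: [-0.8, -9.1, 0.9]
grip_width: 0.23
```

Board contact is confirmed: 9 N in y, no further travel, and little vertical load. I'll relax the push and release.

Emit:
move_arm --pt "0 -0.1 0 0" --pt "0 -0.2 0 0" --pt "0 -0.2 0 0"

```text
time: 11.35
position: [0.5715, 0.0418, 0.0307]
ee_rot: [-0.0, 0.066, 0.998, 0.0]
contact_force: [0.8, -2.0, -2.0]
grip_width: 0.223
```

Emit:
move_arm --pt "0 0 0 0" --pt "0 0 0 0" --pt "0 0 0 0" --gripper 3.2

```text
time: 11.65
position: [0.5719, 0.0422, 0.0314]
ee_rot: [0.0, 0.065, 0.998, 0.0]
contact_force: [-0.3, 0.4, -0.6]
grip_width: 0.363
```

Emit:
move_arm --pt "0 0 -1 0" --pt "0 0 -3 0" --pt "0 0 -6 0" --pt "0 0 -10 0" --pt "0 0 -14 0" --pt "0 0 -14 0"

```text
time: 12.25
position: [0.5765, 0.042, 0.1794]
ee_rot: [0.007, 0.065, 0.998, 0.001]
contact_force: [0.3, -0.1, 0.6]
grip_width: 0.362
```

Run:
```python
from h import *
from bench import robot
s=robot.sense();c=robot.calibration("wrist")
delta(s,.5697,.042,.0304,-.131+np.pi/2)
ims={c:robot.get_image(c)[:,:,::-1] for c in("wrist","side")}
for k in ims: cv2.imwrite(f"pics/g_{k}.png",ims[k])
np.savez("cal_g.npz",K=c["K"],R=c["R"],t=c["t"])
cv2.imwrite("pics/g_sz.png",cv2.resize(ims["side"][140:260,230:390],None,fx=5,fy=5,interpolation=cv2.INTER_CUBIC))
```

```text
pos [0.5765 0.042  0.1794] yawy 1.4402 tilt z [ 1.350e-02  6.000e-04 -9.999e-01]
delta cm [ 0.87 -0.12 14.89] turn 0.0004 alt -3.1412 n rows 2.9838440470355634 0.002600841502360396
joints [ 0.029  0.096  1.864  0.     1.168 -1.411] F [ 0.27 -0.08  0.6 ] grip mm 31.9 t 12.25
```

View pics/g_wrist.png

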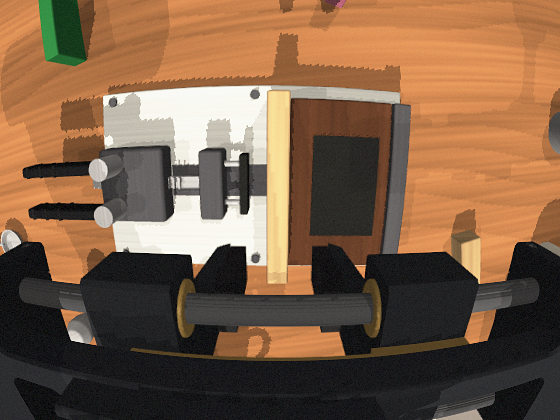

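View pics/g_sz.png

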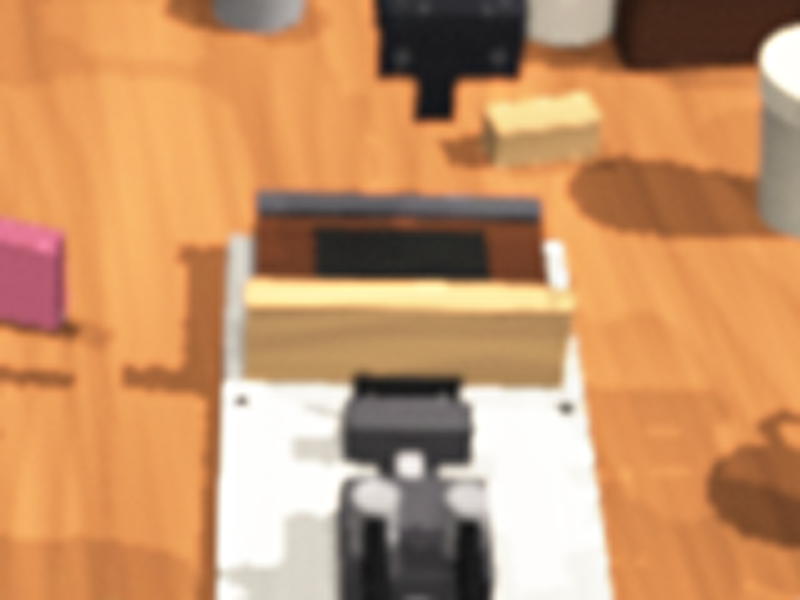

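Run:
```python
from h import *
w=cal("cal_g.npz"); 
th=-.131; J=np.array([[np.cos(th),np.sin(th)],[-np.sin(th),np.cos(th)]])
jig=lambda P:(J@(P[0,:2]-[.571,.052])*1000).round(1)
for n,uv,z in [("board far",(291,98),.042),("board near",(289.5,265.5),.042),("strip far R",(290,91),.072),("strip near R",(288,283),.072),("strip far L",(267,91),.072),("strip near L",(266.5,283),.072),("plate far",(255,89),.012),("plate near?",(262,266),.012),("pad far",(249,153),.04),("pad near",(249,213),.04),("lever far tip",(24,172),.074),("lever near tip",(31,210),.074),("hinge1",(98,172),.085),("hinge2",(103,216),.085),("tamper",(10,240),.06)]:
    print(n,jig(backw(uv,z,w)),backw(uv,z,w).round(3)[0])
```

```text
board far [-82.7   1.6] [0.489 0.064 0.042]
board near [86.   1.6] [0.656 0.042 0.042]
strip far R [-86.8  -0.4] [0.485 0.063 0.072]
strip near R [90.4 -0.8] [0.661 0.039 0.072]
strip far L [-86.7 -19.7] [0.482 0.044 0.072]
strip near L [ 90.4 -21.6] [0.658 0.019 0.072]
plate far [-94.2 -33.9] [0.473 0.031 0.012]
plate near? [101.2 -28.8] [0.668 0.01  0.012]
pad far [-30.4 -38.1] [0.536 0.018 0.04 ]
pad near [ 29.3 -39.3] [0.595 0.009 0.04 ]
lever far tip [ -26.1 -284.8] [ 0.508 -0.227  0.074]
lever near tip [  16.6 -282.7] [ 0.551 -0.23   0.074]
hinge1 [ -22.8 -175.3] [ 0.525 -0.119  0.085]
hinge2 [  19.2 -175.7] [ 0.567 -0.125  0.085]
tamper [  60.1 -349.2] [ 0.585 -0.302  0.06 ]
```

Run:
```python
from h import *
from bench import robot
delta(robot.sense(),.539,-.205,.14,-.131)
```

```text
pos [0.5728 0.0418 0.1734] yawy 1.4402 tilt z [ 4.1e-03  3.0e-04 -1.0e+00]
delta cm [  0.15 -24.91   3.32] turn 1.5712 alt -1.5704 n rows 5.026679374870383 10.474491793606333
joints [ 0.029  0.1    1.871  0.     1.166 -1.411] F [-0.9   0.11 -0.87] grip mm 32.3 t 12.35
```

Emit:
move_arm --pt "0 -2 0 0.14" --pt "0 -5.5 0.3 0.28" --pt "0.1 -9.5 0.6 0.42" --pt "0.1 -13.5 1 0.56" --pt "0.1 -17.5 1.6 0.7" --pt "0.1 -21 2.2 0.84" --pt "0.1 -23.8 2.8 0.98" --pt "0.1 -24.9 3.1 1.12" --gripper 8.8

```text
time: 13.15
position: [0.5357, -0.2069, 0.1373]
ee_rot: [-0.002, 0.589, 0.808, -0.001]
contact_force: [-0.5, 0.3, 0.7]
grip_width: 0.999
```

Emit:
move_arm --pt "0 0 0 0.14" --pt "0 0 0 0.28" --pt "0 0 0 0.42" --pt "0 0 0 0.45" --pt "0 0 0 0.45" --pt "0 0 0 0.45" --pt "0 0 0 0.45"

```text
time: 13.85
position: [0.5379, -0.205, 0.1398]
ee_rot: [-0.0, 0.751, 0.66, -0.0]
contact_force: [0.4, 1.0, -0.4]
grip_width: 0.997
```

Run:
```python
from h import *
from bench import robot
s=robot.sense();c=robot.calibration("wrist")
delta(s,.539,-.205,.14,-.131)
ims={c:robot.get_image(c)[:,:,::-1] for c in("wrist","side","top")}
for k in ims: cv2.imwrite(f"pics/i_{k}.png",ims[k])
np.savez("cal_i.npz",K=c["K"],R=c["R"],t=c["t"])
cv2.imwrite("pics/i_tz.png",cv2.resize(ims["top"][130:250,200:380],None,fx=4.4,fy=4.4,interpolation=cv2.INTER_CUBIC))
```

```text
pos [ 0.5379 -0.205   0.1398] yawy -0.1284 tilt z [-5.e-04  2.e-04 -1.e+00]
delta cm [ 0.01  0.11 -0.02] turn 0.0026 alt -3.139 n rows 0.022466080224182804 0.01736168113291766
joints [-0.407  0.135  1.897 -0.     1.11  -0.279] F [ 0.44  1.   -0.36] grip mm 87.9 t 13.85
```

View pics/i_wrist.png

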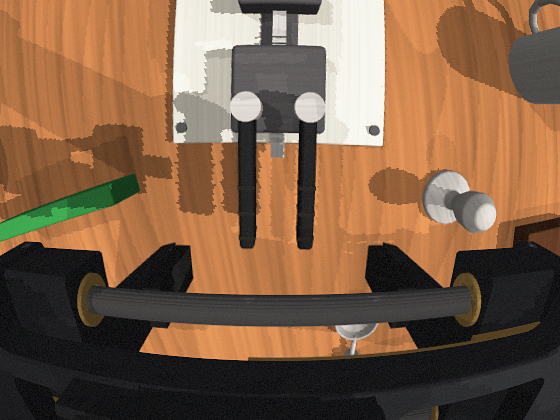

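View pics/i_tz.png

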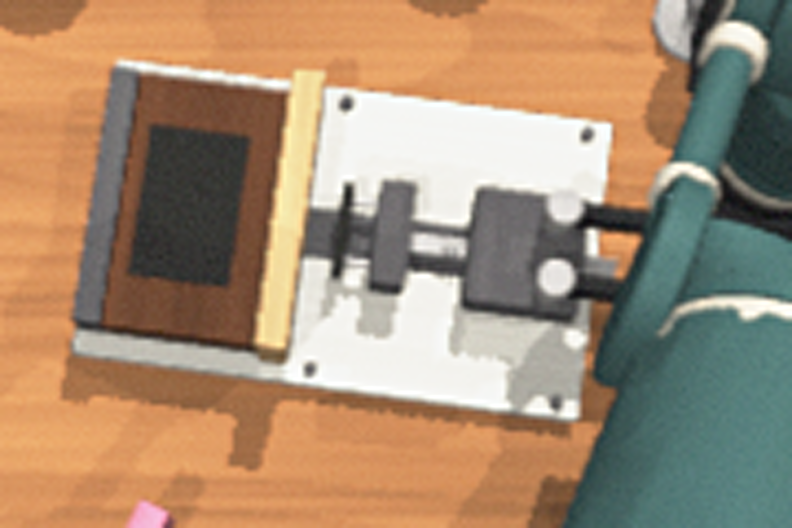

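View pics/i_side.png

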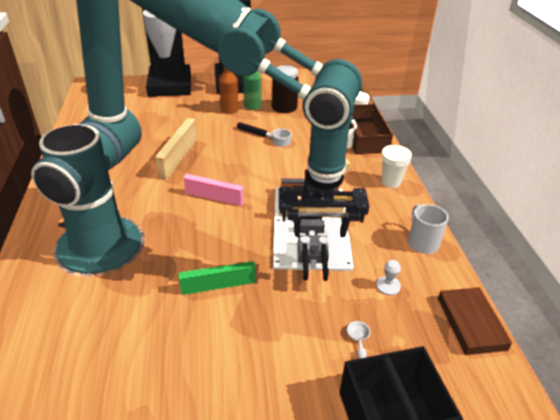

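Run:
```python
from h import *
from bench import robot
s=robot.sense();w=cal("cal_i.npz"); p,R=pose(s)
def tool(uv,z): 
    P=backw(uv,z,w)[0]; return (R.T@(P-p)*1000).round(1)
for n,uv,z in [("tipL outer",(240,240),.074),("tipL inner",(256,240),.074),("tipR inner",(298,240),.074),("tipR outer",(314,240),.074),("outerL up",(238,130),.074),("outerR up",(317,130),.074),("hingeL",(245,106),.085),("hingeR",(310,106),.085),("plate l",(173,143),.012),("plate r",(384,147),.012),("plate l up",(178,10),.012),("plate r up",(381,10),.012)]:
    print(n,tool(uv,z))
```

```text
tipL outer [-22.7 -30.7  66.1]
tipL inner [-22.6 -18.2  66.1]
tipR inner [-22.6  14.5  66.1]
tipR outer [-22.6  27.   66.1]
outerL up [ 61.6 -30.1  66.1]
outerR up [61.6 27.1 66.1]
hingeL [ 78.5 -23.8  55.1]
hingeR [78.5 20.8 55.1]
plate l [  50.3 -100.7  128.1]
plate r [ 46.6  99.2 128.1]
plate l up [181.1 -96.3 128.1]
plate r up [181.6  96.4 128.1]
```

Emit:
move_arm --pt "-0.1 -0.15 3 0" --pt "-0.1 -0.15 6 0" --pt "-0.1 -0.15 8.5 0" --pt "-0.1 -0.15 9.5 0" --pt "-0.1 -0.15 10 0" --pt "-0.1 -0.15 10 0"

```text
time: 14.6
position: [0.5367, -0.206, 0.0402]
ee_rot: [0.0, 0.751, 0.66, -0.0]
contact_force: [0.1, 0.7, -0.2]
grip_width: 0.998
```

Run:
```python
from h import *
from bench import robot
s=robot.sense();c=robot.calibration("wrist")
delta(s,.539,-.205,.024,-.131)
ims={c:robot.get_image(c)[:,:,::-1] for c in("wrist","side","top")}
for k in ims: cv2.imwrite(f"pics/j_{k}.png",ims[k])
cv2.imwrite("pics/j_sz.png",cv2.resize(ims["side"][170:300,240:400],None,fx=5,fy=4.6,interpolation=cv2.INTER_CUBIC))
```

```text
pos [ 0.5367 -0.206   0.0402] yawy -0.1298 tilt z [-0. -0. -1.]
delta cm [0.13 0.22 1.62] turn 0.0012 alt -3.1404 n rows 0.32844264910935156 0.008039955445019824
joints [-0.41   0.244  1.975 -0.     0.923 -0.28 ] F [ 0.07  0.71 -0.23] grip mm 87.9 t 14.6
```

View pics/j_wrist.png

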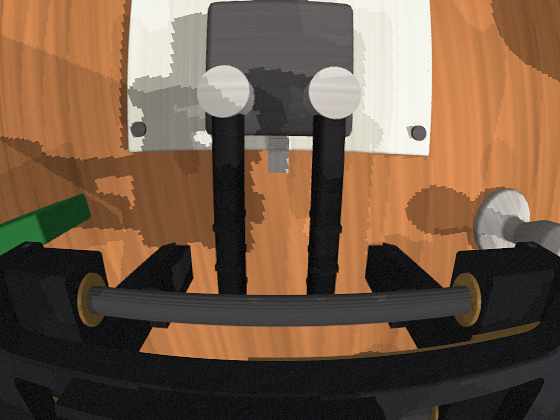

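View pics/j_sz.png

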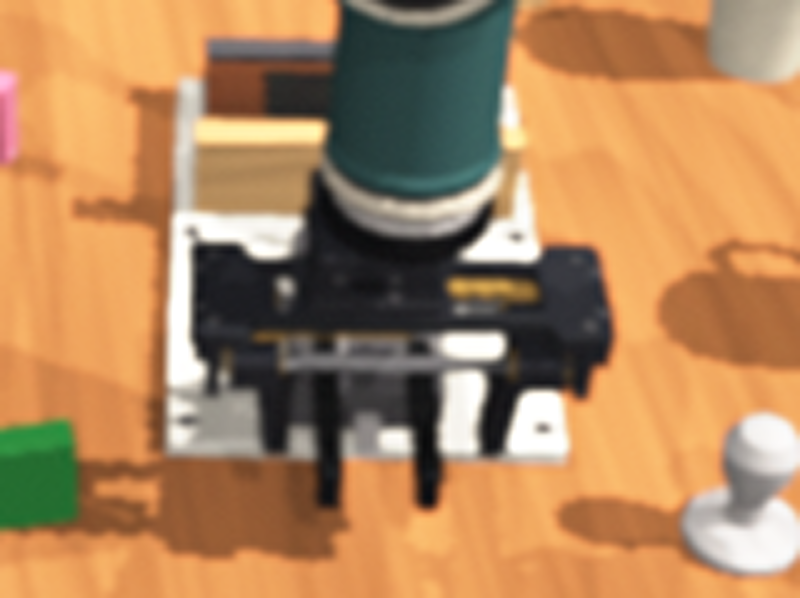

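Emit:
move_arm --pt "0 0 0.6 0" --pt "0 0 1.2 0" --pt "0 0 1.6 0" --pt "0 0 1.6 0"

```text
time: 15.15
position: [0.5357, -0.2056, 0.0231]
ee_rot: [-0.001, 0.752, 0.66, -0.0]
contact_force: [0.6, -0.4, -1.0]
grip_width: 1.002
```

Emit:
move_arm --pt "0 0 0 0" --pt "0 0 0 0" --pt "0 0 0 0" --pt "0 0 0 0" --pt "0 0 0 0" --gripper 5.4 --grip_force 25

```text
time: 15.65
position: [0.5356, -0.206, 0.0242]
ee_rot: [-0.001, 0.751, 0.66, -0.001]
contact_force: [-3.1, -1.3, 2.7]
grip_width: 0.614
```

```bash
cat > look.py <<'E'
import sys
from h import *
from bench import robot
n=sys.argv[1]
s=robot.sense();c=robot.calibration("wrist")
delta(s,.539,-.205,.024,-.131)
ims={c:robot.get_image(c)[:,:,::-1] for c in("wrist","top")}
for k in ims: cv2.imwrite(f"pics/{n}_{k}.png",ims[k])
np.savez(f"cal_{n}.npz",K=c["K"],R=c["R"],t=c["t"])
z=cv2.resize(ims["top"][160:215,235:335],(600,330),interpolation=cv2.INTER_CUBIC)
cv2.imwrite(f"pics/{n}.png",np.vstack([cv2.resize(ims["wrist"][:330],(440,259)).copy() if 0 else cv2.resize(ims["wrist"],(600,450))[:270],z]))
E
python3 look.py k
```

```text
pos [ 0.5356 -0.206   0.0242] yawy -0.1297 tilt z [-1.7e-03  1.0e-04 -1.0e+00]
delta cm [0.14 0.32 0.02] turn 0.0013 alt -3.1403 n rows 0.0702473145576054 0.008725075918179689
joints [-4.100e-01  2.640e-01  1.984e+00 -1.000e-03  8.950e-01 -2.800e-01] F [-3.09 -1.31  2.72] grip mm 54.1 t 15.65
```

View pics/k.png

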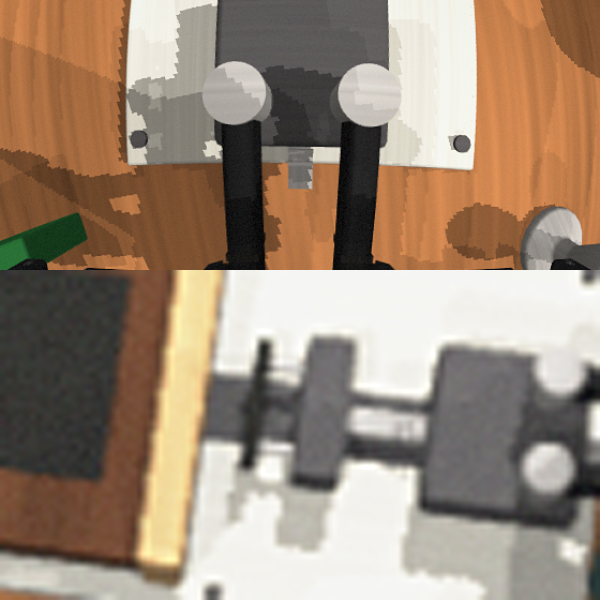

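```bash
cat > prof.py <<'E'
import sys
from h import *
def prof(name,z=.042,xs=np.linspace(-.02,.02,17),pose=(.5701,.0511,-.1295)):
    im=cv2.cvtColor(cv2.imread(f"pics/{name}_top.png"),cv2.COLOR_BGR2GRAY).astype(np.float32)
    ys=np.arange(-.2,-.0,.0005); c,s=np.cos(pose[2]),np.sin(pose[2])
    G=np.array([[pose[0]+c*x-s*y,pose[1]+s*x+c*y,z] for x in xs for y in ys])
    uv=proj(G,"top").astype(np.float32)
    v=cv2.remap(im,uv[:,0].reshape(len(xs),-1),uv[:,1].reshape(len(xs),-1),cv2.INTER_CUBIC)
    return ys*1000,v
if __name__=="__main__":
    for n in sys.argv[1:]:
        ys,v=prof(n,xs=np.r_[np.linspace(-.027,-.016,6),np.linspace(.016,.027,6)])
        for lab,r in (("-x",v[:6]),("+x",v[6:])):
            m=r.mean(0); print(n,lab," ".join(f"{int(y)}:{int(a)}" for y,a in zip(ys[::4],m[::4]) if -115<y<-15))
E
python3 prof.py i k
```

```text
i -x -113:137 -111:133 -109:128 -107:131 -105:139 -103:145 -101:149 -99:153 -97:152 -95:144 -93:134 -91:136 -89:130 -87:116 -85:105 -83:103 -81:107 -79:108 -77:106 -75:105 -73:107 -71:107 -69:106 -67:104 -65:90 -63:111 -61:155 -59:183 -57:190 -55:186 -53:182 -51:182 -49:162 -47:116 -45:70 -43:43 -41:59 -39:102 -37:142 -35:164 -33:166 -31:163 -29:163 -27:164 -25:162 -23:161 -21:140 -19:126 -17:168 -15:209
i +x -113:240 -111:240 -109:240 -107:240 -105:241 -103:241 -101:241 -99:241 -97:238 -95:232 -93:229 -91:236 -89:214 -87:164 -85:117 -83:98 -81:103 -79:109 -77:113 -75:114 -73:112 -71:112 -69:110 -67:106 -65:113 -63:172 -61:222 -59:231 -57:229 -55:227 -53:227 -51:230 -49:196 -47:126 -45:54 -43:46 -41:123 -39:221 -37:245 -35:242 -33:237 -31:237 -29:237 -27:238 -25:241 -23:236 -21:195 -19:162 -17:191 -15:216
k -x -113:136 -111:132 -109:127 -107:131 -105:138 -103:146 -101:150 -99:151 -97:148 -95:140 -93:132 -91:133 -89:129 -87:116 -85:107 -83:104 -81:107 -79:107 -77:106 -75:106 -73:104 -71:105 -69:105 -67:105 -65:93 -63:111 -61:147 -59:167 -57:183 -55:187 -53:186 -51:188 -49:172 -47:128 -45:79 -43:43 -41:49 -39:90 -37:137 -35:164 -33:166 -31:163 -29:162 -27:163 -25:162 -23:162 -21:140 -19:125 -17:168 -15:209
k +x -113:240 -111:240 -109:240 -107:240 -105:241 -103:243 -101:244 -99:245 -97:243 -95:240 -93:238 -91:243 -89:233 -87:193 -85:139 -83:110 -81:107 -79:111 -77:113 -75:112 -73:111 -71:111 -69:109 -67:106 -65:107 -63:157 -61:214 -59:230 -57:231 -55:229 -53:230 -51:234 -49:209 -47:148 -45:74 -43:42 -41:94 -39:195 -37:237 -35:242 -33:238 -31:236 -29:236 -27:238 -25:240 -23:235 -21:194 -19:161 -17:191 -15:217
```

```bash
cat > edge.py <<'E'
import sys
from prof import *
def cross(ys,m,lev,rise,lo,hi):
    out=[]
    for i in range(len(ys)-1):
        if lo<=ys[i]<=hi and ((m[i]<lev<=m[i+1]) if rise else (m[i]>=lev>m[i+1])): out.append(ys[i]+.5*(lev-m[i])/(m[i+1]-m[i]))
    return [round(float(o),2) for o in out]
for n in sys.argv[1:]:
    ys,v=prof(n,xs=np.linspace(.017,.026,10)); m=v.mean(0)
    print(n,"rise",cross(ys,m,150,True,-110,-10),"fall",cross(ys,m,150,False,-110,-10))
E
python3 edge.py i k
```

```text
i rise [-64.54, -41.51] fall [-87.44, -48.56]
k rise [-64.19, -40.96] fall [-86.45, -48.01]
```

Emit:
move_arm --pt "0 -0.1 0 0" --pt "0 -0.1 0 0" --pt "0 -0.1 0 0" --pt "0 -0.1 0 0" --pt "0 -0.1 0 0" --gripper 4.6

```text
time: 16.25
position: [0.5357, -0.2061, 0.0242]
ee_rot: [0.0, 0.751, 0.66, -0.0]
contact_force: [-1.5, -2.1, 0.3]
grip_width: 0.522
```

```bash
python3 look.py l; python3 edge.py l
```

```text
pos [ 0.5357 -0.2061  0.0242] yawy -0.1299 tilt z [ 3.e-04 -5.e-04 -1.e+00]
delta cm [0.15 0.32 0.02] turn 0.0011 alt -3.1405 n rows 0.07044404906509 0.007539604222050282
joints [-0.411  0.263  1.986 -0.     0.892 -0.28 ] F [-1.53 -2.1   0.33] grip mm 46.0 t 16.25
l rise [-56.3, -32.62] fall [-78.35, -39.92]
```

Emit:
move_arm --pt "0 0 0 0" --pt "0 0 0 0" --pt "0 0 0 0" --pt "0 0 0 0" --pt "0 0 0 0" --gripper 3.8

```text
time: 16.85
position: [0.5357, -0.206, 0.0242]
ee_rot: [0.0, 0.752, 0.66, 0.0]
contact_force: [-0.5, -3.9, -0.3]
grip_width: 0.429
```

```bash
python3 look.py m; python3 edge.py m
```

```text
pos [ 0.5357 -0.206   0.0242] yawy -0.1299 tilt z [ 5.e-04 -3.e-04 -1.e+00]
delta cm [0.14 0.31 0.02] turn 0.0011 alt -3.1405 n rows 0.0690169887680023 0.007028652278829503
joints [-0.41   0.263  1.986 -0.     0.892 -0.28 ] F [-0.55 -3.88 -0.29] grip mm 37.8 t 16.85
m rise [-48.02, -23.24, -20.24] fall [-70.32, -31.79, -21.59]
```

View pics/m.png

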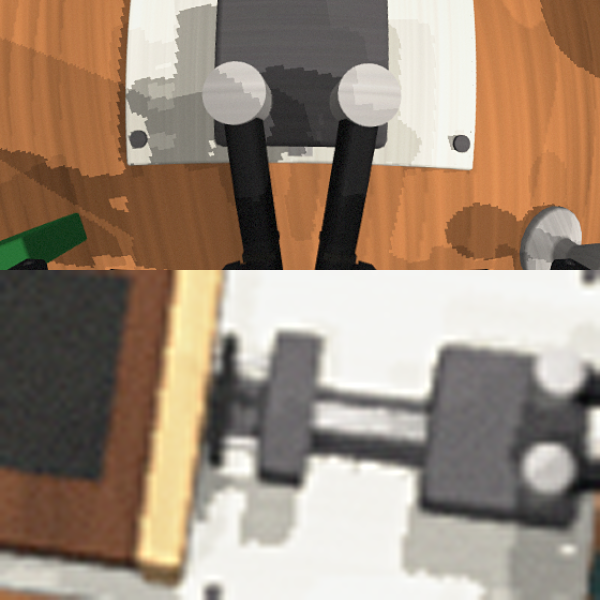

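Emit:
move_arm --pt "0 0 0 0" --pt "0 0 0 0" --pt "0 0 0 0" --pt "0 0 0 0" --pt "0 0 0 0" --pt "0 0 0 0" --gripper 7

```text
time: 17.55
position: [0.5353, -0.2054, 0.024]
ee_rot: [-0.0, 0.752, 0.66, 0.0]
contact_force: [-0.1, -0.5, 0.2]
grip_width: 0.797
```

```bash
python3 look.py n; python3 edge.py n
```

```text
pos [ 0.5353 -0.2054  0.024 ] yawy -0.13 tilt z [-3.e-04  5.e-04 -1.e+00]
delta cm [0.09 0.36 0.  ] turn 0.001 alt -3.1406 n rows 0.07349860840307028 0.0066926495007161675
joints [-0.41   0.263  1.986  0.     0.893 -0.28 ] F [-0.13 -0.47  0.2 ] grip mm 70.2 t 17.55
n rise [-48.04, -23.24, -20.32] fall [-70.38, -31.8, -21.44]
```

View pics/n.png

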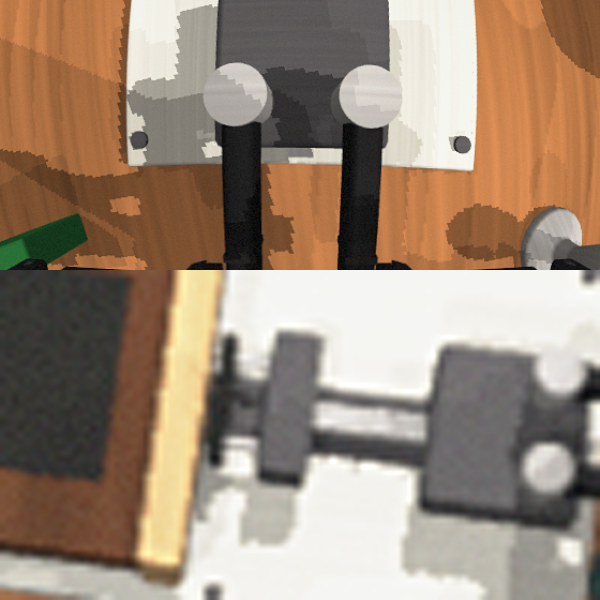

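Emit:
move_arm --pt "0 0 0 0" --pt "0 0 0 0" --pt "0 0 0 0" --pt "0 0 0 0" --pt "0 0 0 0" --gripper 5.2

```text
time: 18.15
position: [0.5356, -0.2059, 0.0241]
ee_rot: [0.0, 0.752, 0.66, 0.0]
contact_force: [1.2, -0.7, -0.9]
grip_width: 0.589
```

```bash
python3 look.py o; python3 edge.py o
```

```text
pos [ 0.5356 -0.2059  0.0241] yawy -0.1299 tilt z [ 3.e-04 -2.e-04 -1.e+00]
delta cm [0.14 0.32 0.01] turn 0.0011 alt -3.1405 n rows 0.06990176696561565 0.007135662862228406
joints [-0.41   0.263  1.986 -0.     0.892 -0.28 ] F [ 1.25 -0.75 -0.89] grip mm 51.9 t 18.15
o rise [-44.26, -19.39] fall [-66.84, -29.07]
```

Emit:
move_arm --pt "0 0 0 0" --pt "0 0 0 0" --pt "0 0 0 0" --pt "0 0 0 0" --gripper 4.9

```text
time: 18.65
position: [0.5357, -0.206, 0.0241]
ee_rot: [0.0, 0.752, 0.66, 0.0]
contact_force: [2.2, -1.5, -1.7]
grip_width: 0.559
```

```bash
python3 look.py p; python3 edge.py p
```

```text
pos [ 0.5357 -0.206   0.0241] yawy -0.1299 tilt z [ 4.e-04 -3.e-04 -1.e+00]
delta cm [0.14 0.32 0.01] turn 0.0011 alt -3.1405 n rows 0.0692306180768696 0.007205976735829012
joints [-0.41   0.263  1.986 -0.     0.892 -0.28 ] F [ 2.18 -1.45 -1.68] grip mm 49.2 t 18.65
p rise [-42.32, -19.13] fall [-64.64, -28.52]
```

View pics/p.png

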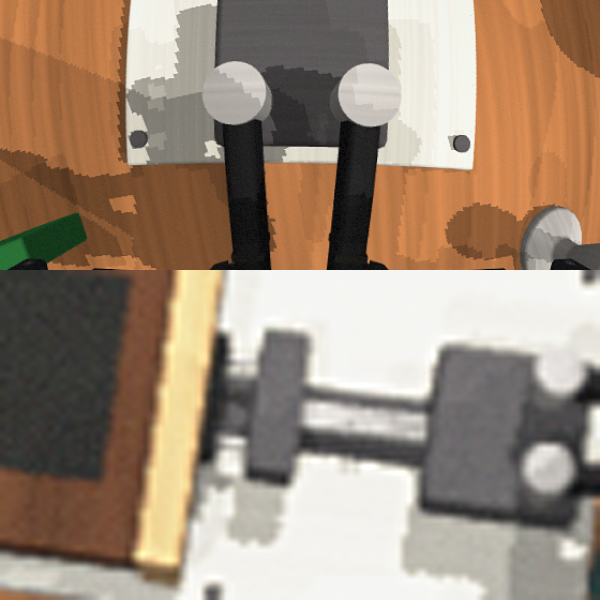

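Emit:
move_arm --pt "0 0 0 0" --pt "0 0 0 0" --pt "0 0 0 0" --pt "0 0 0 0" --pt "0 0 0 0" --gripper 4.6

```text
time: 19.25
position: [0.5356, -0.206, 0.0242]
ee_rot: [0.0, 0.752, 0.66, 0.0]
contact_force: [1.8, -3.5, -2.5]
grip_width: 0.524
```

```bash
python3 look.py q; python3 edge.py q
```

```text
pos [ 0.5356 -0.206   0.0242] yawy -0.13 tilt z [ 3.e-04 -3.e-04 -1.e+00]
delta cm [0.14 0.32 0.02] turn 0.001 alt -3.1406 n rows 0.07050377938962353 0.00681170869468654
joints [-0.41   0.263  1.986 -0.     0.893 -0.28 ] F [ 1.84 -3.46 -2.47] grip mm 46.1 t 19.25
q rise [-40.82, -19.14] fall [-62.9, -28.62]
```

Emit:
move_arm --pt "0 0 0 0" --pt "0 0 0 0" --pt "0 0 0 0" --pt "0 0 0 0" --pt "0 0 0 0" --gripper 4.4

```text
time: 19.85
position: [0.5356, -0.206, 0.0242]
ee_rot: [0.0, 0.752, 0.66, 0.0]
contact_force: [2.5, -3.9, -2.2]
grip_width: 0.502
```

```bash
python3 look.py r; python3 edge.py r
```

```text
pos [ 0.5356 -0.206   0.0242] yawy -0.13 tilt z [ 3.e-04 -2.e-04 -1.e+00]
delta cm [0.14 0.32 0.02] turn 0.001 alt -3.1406 n rows 0.07006607149608321 0.006629734159030084
joints [-0.41   0.263  1.986 -0.     0.893 -0.28 ] F [ 2.49 -3.95 -2.25] grip mm 44.2 t 19.85
r rise [-39.05, -19.12] fall [-61.36, -28.66]
```

View pics/r.png

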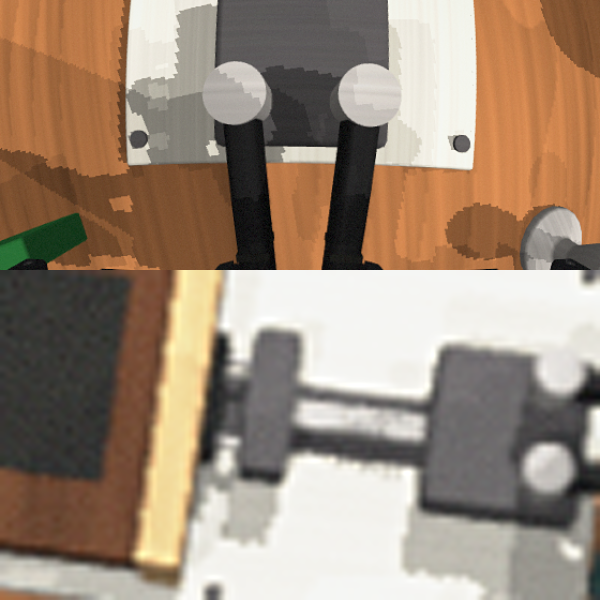

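Emit:
move_arm --pt "0 0 0 0" --pt "0 0 0 0" --pt "0 0 0 0" --pt "0 0 0 0" --pt "0 0 0 0" --gripper 4.18

```text
time: 20.45
position: [0.5356, -0.206, 0.0242]
ee_rot: [0.0, 0.752, 0.66, 0.0]
contact_force: [2.6, -4.3, -2.7]
grip_width: 0.476
```

```bash
python3 look.py u; python3 edge.py u
```

```text
pos [ 0.5356 -0.206   0.0242] yawy -0.1299 tilt z [ 3.e-04 -3.e-04 -1.e+00]
delta cm [0.14 0.32 0.02] turn 0.0011 alt -3.1405 n rows 0.07018664981368908 0.007265242693807276
joints [-0.41   0.263  1.986 -0.     0.893 -0.28 ] F [ 2.57 -4.34 -2.74] grip mm 41.9 t 20.45
u rise [-36.63, -19.18] fall [-59.03, -28.74]
```

View pics/u.png

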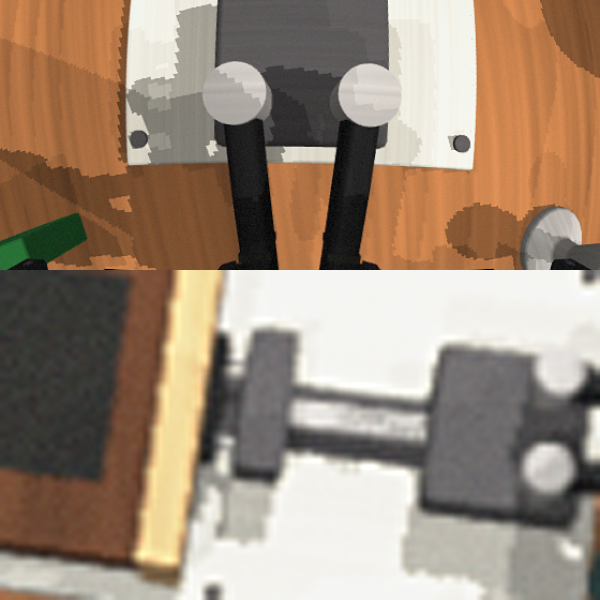

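Emit:
move_arm --pt "0 0 0 0" --pt "0 0 0 0" --pt "0 0 0 0" --pt "0 0 0 0" --pt "0 0 0 0"

```text
time: 21.05
position: [0.5356, -0.2059, 0.0242]
ee_rot: [0.0, 0.751, 0.66, -0.0]
contact_force: [2.7, -4.1, -2.1]
grip_width: 0.475
```

```bash
python3 look.py v; python3 edge.py v
python3 - <<'E'
import cv2,numpy as np
t=cv2.imread("pics/v_top.png"); cv2.imwrite("pics/v_tz.png",cv2.resize(t[130:240,200:380],None,fx=4.4,fy=4.4,interpolation=cv2.INTER_CUBIC))
from h import *
th=-.131; J=np.array([[np.cos(th),np.sin(th)],[-np.sin(th),np.cos(th)]])
E
```

```text
pos [ 0.5356 -0.2059  0.0242] yawy -0.1299 tilt z [ 2.e-04 -3.e-04 -1.e+00]
delta cm [0.14 0.32 0.02] turn 0.0011 alt -3.1405 n rows 0.07047082093840218 0.0075633087981804206
joints [-0.41   0.263  1.986 -0.     0.893 -0.28 ] F [ 2.67 -4.12 -2.13] grip mm 41.9 t 21.05
v rise [-36.64, -19.14] fall [-59.03, -28.74]
```

View pics/v_tz.png

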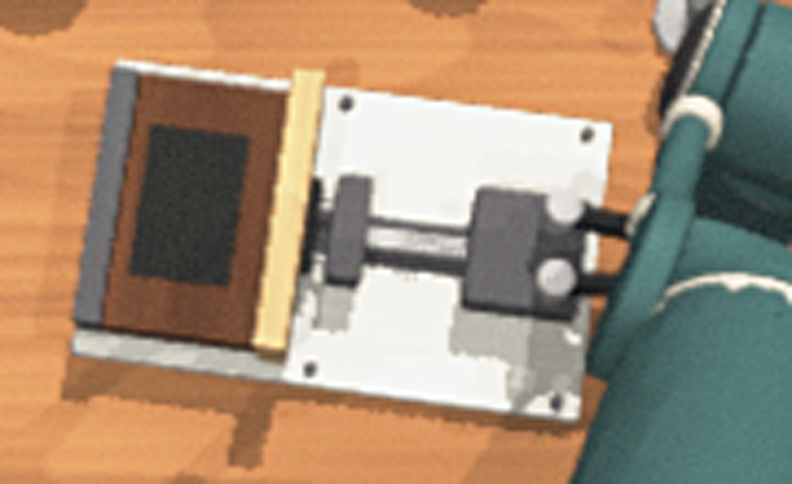

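View pics/v_top.png

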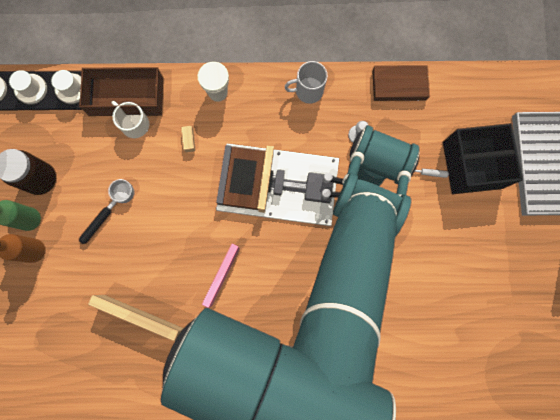

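Run:
```python
from h import *
th=-.131; J=np.array([[np.cos(th),np.sin(th)],[-np.sin(th),np.cos(th)]])
for n,uv,z in [("strip +x R",(325,71),.072),("strip +x L",(295,70),.072),("strip -x R",(285,350),.072),("strip -x L",(254,346),.072),("board+x",(134,77),.042),("board-x",(103,326),.042)]:
    P=back([(uv[0]+.5)/4.4-.5+200,(uv[1]+.5)/4.4-.5+130],z,"top")[0]; print(n,(J@(P[:2]-[.571,.052])*1000).round(1))
```

```text
strip +x R [ 91.5 -22.5]
strip +x L [89.8 -3.6]
strip -x R [-88.9 -20.1]
strip -x L [-88.8  -0.8]
board+x [ 81.9 100.9]
board-x [-82.7  97.6]
```

```bash
python3 -c "
from bench import robot
print(robot.hand_in())"
```

```text
the job is handed in; nothing more can be done
None
```

The job is done and handed in at about 21 s. The strip stands on the plate against the board, and the gripper is still holding the levers squeezed with the pad about half way in.

**Strip:** I put the small beech strip on the plate and pushed it against the board until the push force reached 9 N with no further travel. Then I let it go. In the wrist view the strip and board centres agree to about 0.2 mm. A rougher check in the last top view puts them about 1 mm apart.

**Clamp:** One full squeeze moved the jaw about 16.5 mm. I let the levers reopen and the jaw stayed put. I then stepped the second squeeze down to a 41.9 mm opening. The gap between jaw and pad went from 16.2 mm free to 7.9 mm, so the pad is about 8.3 mm in. A second look 0.6 s later showed the same. The wrist force is about 5 N.

**Checks that disagreed:**
- **Finger length:** The finger tips are about 21 mm shorter than the stated tool point. My first grasp closed on nothing above the strip without disturbing it, and I allowed for this from then on.
- **Jig position:** My first estimate was 2 to 3 mm off along the board edge, and the cameras still differ by about 1 mm.

The neighbouring things I could see in the last pictures look undisturbed. The green strip and the spoon were partly hidden by the arm in the last top view.

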